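# Flip the hex key and pull the screen clamp's screw home

### The arm

A 6-joint arm with a two-finger parallel gripper is mounted at the origin on the work surface. World frame = base frame: x ahead of the robot, y to its left, z up, the work surface at z = 0. Lengths are in m, angles in rad, forces in N, time in s.
With the tool pointing down it reaches from about 0.375 to 0.975 m from the base axis. Payload 3.8 kg.
Tool frame: the origin (TCP) lies at the very end of the fingers, on their centre line; the grasp point (between the pads) lies ctrl.pinch_z behind it (ctrl.pinch_z is the distance from the TCP to the grasp point, in m); x points along the fingers, z is the direction in which the jaws open and shut, and the axes are right-handed (so a half turn about x gives the same grasp; the last joint's range is limited). The gripper opens to 85 mm and grips with 20 to 120 N. Pads are 22 mm wide; open, the fingers measure 114 mm over their backs; the gripper's body (76 mm by 85 mm) begins 54 mm behind the grasp point. The pads swing forward as they close: fully open they stand 13 mm farther back than shut.
Start: joints at [-1.32, 0.264, 1.604, -0, 1.274, -0.037], TCP at [0.192, -0.647, 0.199] pointing down, gripper open.
Joint ranges: [-2.63, 2.63], [-0.94, 2.18], [0.31, 2.57], [-1.31, 4.45], [0, 2.66], [-2.55, 2.55]. Speed limits (rad/s): [2.57, 2.57, 3.14, 3.14, 3.14, 3.14].

### API

Orientations are given as a unit quaternion [x, y, z, w].
In Python, from rig import ctrl gives the robot as it stands.
- The arm moves only by the tool servo_tool, never from a script. Its argument "rows" is a list that holds one entry, the list of rows, each a list of 6 numbers: the shift along the tool's x, y, z in m, then the turn, a rotation vector about the tool's x, y, z in rad. In form: [[[dx, dy, dz, wx, wy, wz], ...]]. A call has exactly 10 rows; each row shifts and turns the commanded pose from where the row before left it, along the tool's axes as they then stand; what a row does not reach is not made up. A row lasts 1/12 s, in which the tool goes at most 41.7 mm and 7.16 degrees, less where a joint would pass 70% of its speed; a pose out of reach is approached as far as the arm can. A call with a gripper value outside its range is refused whole. "gripper" is the opening, from 0 (shut) to 1 (fully open), set as the call begins (left out, the last holds). The fingers move at their own pace and stop on an object; "squeeze" is the grip in N (left out, the last holds). Time passes only in rows, so rows that do not move let the fingers close, or fill a call up. It gives the time, the measured TCP pose, the force and the opening at its end, in the units of the state.
- ctrl.observe(): the state, without advancing time (a new reading comes with each control period).
- ctrl.capture(name): name is "side" or "top" or "wrist"; returns the picture (384x512x3 uint8, red, green, blue); there is no depth.
- ctrl.camera_info(name): a dict with "mtx" (3x3 intrinsics, pixels), "R" (3x3) and "t" (3): a world point X has camera coordinates R X + t. Camera axes: x right, y down, z forward; pixel columns grow to the right and rows downward; lengths in m; the calibration is good to about 2 mm. A picture is of the moment at which its call begins: read the wrist's pose just before it. camera_info takes no time and is no camera call; for the wrist camera it gives the pose at the moment of the call.
- ctrl.finish_job(): hands the job in, once; it reports no verdict.
Trained networks look in the newest picture that a camera, given by its name, has taken for a name from the list of things; names that differ only in an ending like _2 or _b are one class to them, and where a whole thing is asked for, a point or a joint stands for the part that bears it (a point fixed in the world has none). Each returns a list of dicts, best first, with "p" (0 to 1); they miss things now and then, are a little off and sometimes report something else, mostly with a low value. They report only what shows in the picture. A call takes as long as a camera call.
- ctrl.trace(camera, target): "mask" (384x512 bool, what is visible of it) and "box" ([centre column, centre row, width, height] in pixels, round what is visible of it).
The state is a dict: "time_s": time; "joint_pos": joint angles; "joint_vel": joint speeds; "joint_efforts": joint torques, N m; "tcp_pos": TCP position; "ee_rot": TCP orientation; "ft_force": force on the tool from outside, world axes, zero at the start; "wrist_torque": the same for the moment, N m; "finger_gap": opening from 0.0 (shut) to 1.0 (fully open).
Only numpy, scipy, OpenCV 4.12 (cv2) and the standard library are available. Lean on these libraries where they do the work, as an engineer would, in place of code of your own. Each camera call takes 0.05 s, during which the arm holds its last target.

### The job

A hex key has been left standing by its long arm in the screw of one of the two screen clamps, where it was spun down until it would go no further that way. Draw the key out, turn it over, feel its short arm into the same screw right to the bottom without ramming it, then pull the long arm round clockwise (seen from above) until the screw comes up solid against its stop, and no harder than that, or the socket rounds out. Do not turn the screw with the key the old way round; at the end let go, leaving the key seated by its short arm in the tightened screw and everything else on the bench where it was.

Things in the scene. Friction and masses are not known exactly. Their poses are not given: they have to be found in the camera images.
- key: L-shaped hex key, bright steel, 14 mm across flats, 0.21-0.29 kg. Origin at the elbow, where the arms' centre lines cross; -z runs along the long arm (tip at 133 mm), +x along the short arm (tip at 49 mm), both straight from 16 mm out; two flats of each arm face +y and -y. It starts long arm down on the socket's floor, leaning up to 0.08 rad. Balance point about 48 mm down the long arm.
- key_short_tip (a point): Centre of the short arm's end face; axes as body key.
- key_long_tip (a point): Centre of the long arm's end face; axes as body key.
- socket (a point): Mouth centre of the hex socket of the screw the key stands in, 96 mm above the table, z up; it turns with the screw. Black round head 24 mm across, 16 mm high; socket 13 mm deep, mouth bevelled, 0.8 mm wider than the key. Two flats face +y and -y: the key fits at six bearings, 60 degrees apart, each with 0.05 rad of play. At the start the key's x lies along this x (within 0.06 rad).
- rim_mark (a point): A point on the rim of that screw's head, 12 mm from its axis along socket's x; it turns with the screw. The clamp's top is 75 mm above the table; apart from the two screws and the key nothing within 200 mm of it stands higher, and the seated key's long arm (centre line 132 mm above the table) swings freely.
- clamp_screw (a joint): Turn of that screw, rad, growing clockwise from above (tightening): starts at 0 to 0.05, dead stop at 1.05. It takes 0.9 N m at first, 1.2 N m near the stop (14 N at 90 mm out), stays where left and does not rise or sink. The key winds up in the socket: the long arm swings 0.1-0.2 rad farther. At the stop torque climbs 1 N m per 0.05 rad; about 2 N m rounds out the socket.
- clamp_tight: The other, identical hinge clamp, already tight; its screw's axis is at the origin's x and y, the origin at table height. 60 mm wide, 75 mm to the jaw's top, 96 mm to the top of the screw.
- small_key: A small black hex key (6 mm, 90 mm by 32 mm), lying on the board between the clamps; bystander. Origin under its elbow.
- squeegee: A wooden squeegee 200 mm long, lying in the frame; bystander.
- ink_tub: A white lidded ink tub, 84 mm across, 85 mm high; bystander. Origin under its centre.
- tape_roll: A roll of paper tape, 104 mm across, 36 mm high; bystander. Origin under its centre.
- spray_bottle: A white spray bottle, 230 mm high; bystander. Origin under its centre.
- stick_tin: A steel tin of wooden stirring sticks, 76 mm across, 210 mm high over the sticks; bystander. Origin under its centre.
- scraper: A flat scraper with a wooden handle, 180 mm long, lying on the table; bystander.

How it is judged:
On the way, in this order (a step that is already met when the one before it is completed fails the run):
1. the key's short arm is home in the socket, the screw not yet turned (z of key_short_tip in the frame of socket below -0.009 m and horizontal distance between key_short_tip and socket below 0.003 m and distance of rim_mark from where it was at the start of the episode below 0.003 m), for 0.1 s.
2. the screw is up against its stop, with the short arm in the socket (value of joint clamp_screw above 1.03 rad and z of key_short_tip in the frame of socket below -0.009 m and horizontal distance between key_short_tip and socket below 0.003 m), for 0.1 s.
At the end, for the whole second after the job is handed in: the screw is within 0.02 rad of its stop; the tip of the key's short arm is at least 9 mm deep in its socket and within 3 mm of its axis; the key is let go and at rest (all of step 2 and linear speed of key below 0.02 m/s); the robot touches nothing.
It fails at once if the socket is rounded out: the key bears on it with over 350 N summed over all its corners (about 2 N m) (contact force between key and clamp_screw above 350 N).
It fails at once if the short arm is rammed against the screw, over 40 N before its tip is 6 mm in (distance between key_short_tip and socket below 0.03 m and z of key_short_tip in the frame of socket above -0.006 m and contact force between key and clamp_screw above 40 N).
It fails at once if the screw is turned while the key's long arm is in it (over 3 mm at the rim) (distance of rim_mark from where it was at the start of the episode above 0.003 m and z of key_long_tip in the frame of socket below -0.003 m).
It fails at once if something else on the bench is moved by over 30 mm (distance of any of small_key, squeegee, ink_tub, tape_roll, spray_bottle, stick_tin, scraper from where it was at the start of the episode above 0.03 m).
It also fails if it takes over 61 s, if anything falls off the work surface, if the arm or the gripper's body presses on something with over 40 N, if the wrist force passes 120 N, or if a joint passes its speed limit or range.

## Working session

There is one attempt and no reset: what is moved stays moved. The work goes in short steps, Python scripts to look and compute and a tool call to move; the robot and the scene stay as the last step left them, time stands still between calls to the robot, and variables do not carry over. Pictures are saved under pics/ and viewed, and the job is handed in when it is done.

Besides the shell and the picture viewer there is one more tool, called after ">>>" as name([rows], argument=value, ...), one row to a line, values as JSON. servo_tool: Moves the arm, as the interface text tells. Its arguments: {"type":"object","properties":{"rows":{"type":"array"},"gripper":{"type":"number"},"squeeze":{"type":"number"}},"required":["rows"]}

```bash
ls; mkdir -p pics
python3 - <<'E'
from rig import ctrl
import cv2
s=ctrl.observe(); print(s); print(ctrl.pinch_z)
for n in ("side","top","wrist"):
    im=ctrl.capture(n); cv2.imwrite(f"pics/{n}0.png",im[:,:,::-1]); 
    c=ctrl.camera_info(n); print(n,c)
E
```

```text
pics
{'time_s': 0.0, 'joint_pos': array([-1.31990978e+00,  2.64749804e-01,  1.60542083e+00,  2.21506706e-05,
        1.27367325e+00, -3.68595447e-02]), 'joint_vel': array([ 0.00159854, -0.00082257, -0.00118664,  0.00110226, -0.00174161,
        0.00047207]), 'joint_efforts': array([-2.47629441e-04, -5.15113342e+01, -3.67320693e+01, -7.91535695e-05,
        1.31642295e-02, -1.32959798e-05]), 'tcp_pos': array([ 0.19138809, -0.64644464,  0.19723907]), 'ee_rot': array([ 0.42365233,  0.56713593, -0.42264172,  0.56590592]), 'ft_force': array([-0.24234715, -0.44982667, -0.52356383]), 'wrist_torque': array([ 0.00088561, -0.00789719,  0.01497564]), 'finger_gap': 1.0024366769618713}
0.0187
side {'mtx': array([[421.94030549,   0.        , 251.56024798],
       [  0.        , 421.94030549, 189.3885838 ],
       [  0.        ,   0.        ,   1.        ]]), 'R': array([[ 0.94987695, -0.31253851,  0.00731209],
       [-0.18496023, -0.5806861 , -0.7928388 ],
       [ 0.25203869,  0.75174685, -0.60938754]]), 't': array([-0.46871857,  0.18590539,  1.29644358])}
top {'mtx': array([[347.55616042,   0.        , 259.74266242],
       [  0.        , 347.55616042, 190.0667345 ],
       [  0.        ,   0.        ,   1.        ]]), 'R': array([[ 0.00750925, -0.99996724, -0.00302295],
       [-0.99585035, -0.00720408, -0.09072034],
       [ 0.09069559,  0.00369164, -0.99587182]]), 't': array([0.00387183, 0.47377002, 1.22705806])}
wrist {'mtx': array([[305.29544461,   0.        , 253.69601989],
       [  0.        , 305.29544461, 189.86734043],
       [  0.        ,   0.        ,   1.        ]]), 'R': array([[ 2.82893377e-01, -9.59151352e-01, -1.44050554e-04],
       [-9.08612675e-01, -2.68035534e-01,  3.20281064e-01],
       [-3.07236626e-01, -9.04745056e-02, -9.47322553e-01]]), 't': array([-0.6744003 , -0.04090545,  0.37944896])}
```

View pics/side0.png

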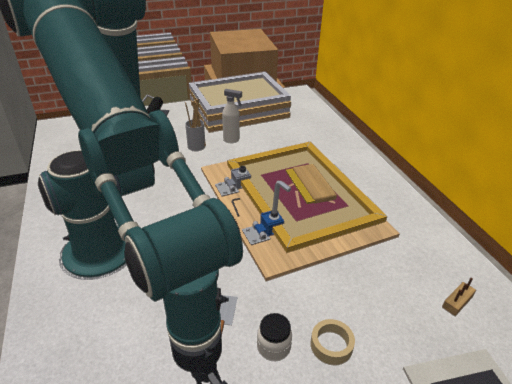

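View pics/top0.png

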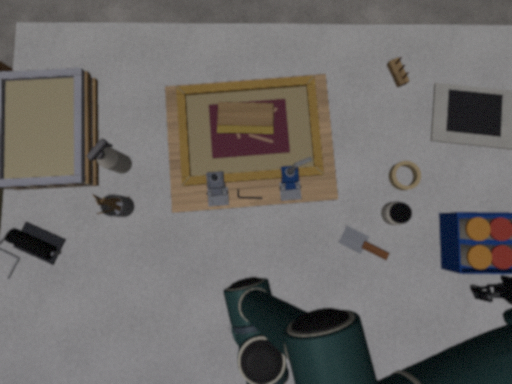

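View pics/wrist0.png

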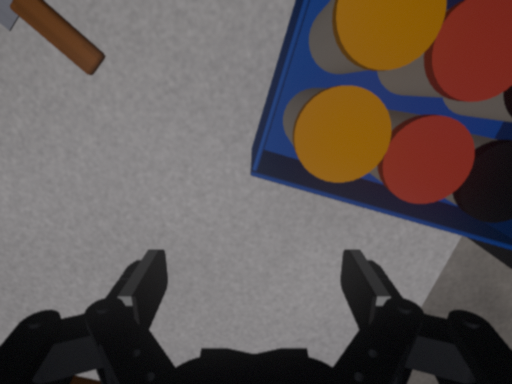

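```bash
cat > h.py <<'E'
from rig import ctrl
import numpy as np, cv2
from scipy.spatial.transform import Rotation as R
def cam(n): 
    c=ctrl.camera_info(n); return np.array(c["mtx"]),np.array(c["R"]),np.array(c["t"])
def proj(n,X,c=None):
    K,Rr,t=c or cam(n); p=(np.atleast_2d(X)@Rr.T+t)@K.T; return p[:,:2]/p[:,2:]
def ray(n,uv,c=None):
    K,Rr,t=c or cam(n); d=Rr.T@np.linalg.solve(K,[uv[0],uv[1],1.]); return -Rr.T@t, d/np.linalg.norm(d)
def atz(n,uv,z,c=None):
    o,d=ray(n,uv,c); return o+d*(z-o[2])/d[2]
def tri(obs):
    A=np.zeros((3,3));b=np.zeros(3)
    for n,uv in obs:
        o,d=ray(n,uv); P=np.eye(3)-np.outer(d,d);A+=P;b+=P@o
    X=np.linalg.solve(A,b); return X
def state():
    s=ctrl.observe(); print("t",round(s['time_s'],2),"tcp",s['tcp_pos'].round(4),"gap",round(s['finger_gap'],3),"F",s['ft_force'].round(2),"T",s['wrist_torque'].round(3),"q",s['joint_pos'].round(3)); print(R.from_quat(s['ee_rot']).as_matrix().round(3).tolist()); return s
E
python3 - <<'E'
from h import *
print([a for a in dir(ctrl) if a[0]!='_'])
for n in ("top","side"):
    im=ctrl.capture(n)
    for tgt in ("key","clamp_screw","clamp_tight","small_key"):
        r=ctrl.trace(n,tgt)
        for d in r[:2]: print(n,tgt,round(d['p'],2),np.round(d['box'],1),d['mask'].sum())
        if r: cv2.imwrite(f"pics/m_{n}_{tgt}.png",r[0]['mask'].astype('uint8')*255)
    a,b=(270,140) if n=="top" else (220,160)
    c=im[a-130 if n=='top' else 150:,:,::-1]
    cr=im[140:215,190:340] if n=="top" else im[160:260,210:330]
    cv2.imwrite(f"pics/z_{n}.png",cv2.resize(cr[:,:,::-1],None,fx=5,fy=5,interpolation=cv2.INTER_CUBIC))
E
```

```text
['IKError', 'camera_info', 'capture', 'finish_job', 'observe', 'pinch_z', 'trace']
top key 0.71 [299.2 165.7  25.2  14.2] 112
top clamp_screw 0.29 [299.9 164.9  19.8  17. ] 105
top clamp_tight 0.83 [218.3 191.6  22.7  35.8] 673
side key 0.65 [281.7 196.8  19.4  30.8] 231
side clamp_tight 0.83 [233.3 181.3  35.8  30.4] 596
```

View pics/z_top.png

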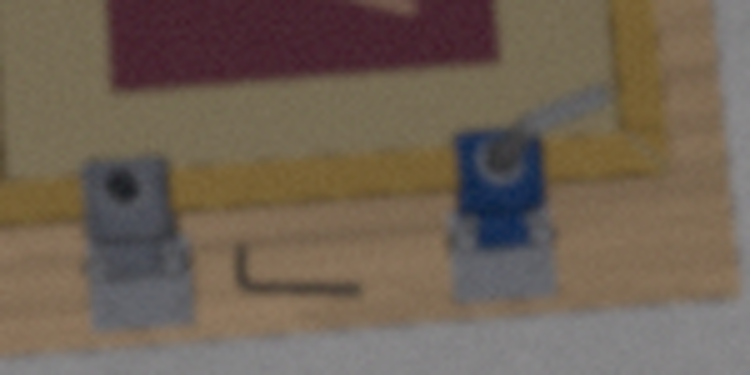

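View pics/z_side.png

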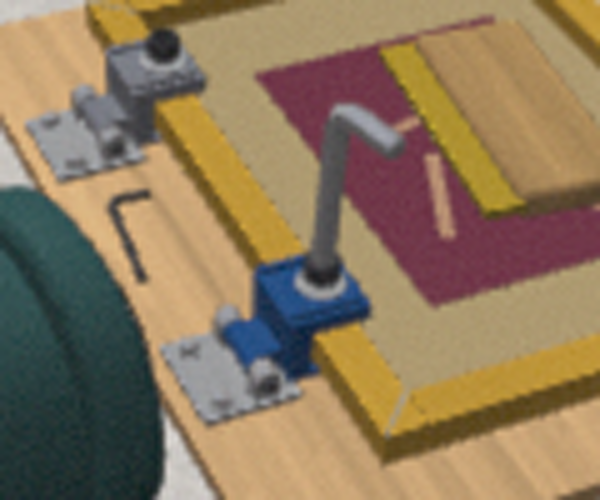

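Run:
```python
from h import *
print("cams",ray("top",(256,192))[0],ray("side",(256,192))[0])
print("screw top",atz("top",(290,170.6),.096),"side",atz("side",(274.6,213),.096))
S=tri([("top",(290,170.6)),("side",(274.6,213))]);print(S)
print("elbow side at z .216",atz("side",(278.6,182.5),.216)," tip", atz("side",(289.5,189),.216))
print("tip top at z .216",atz("top",(311.6,158.4),.216))
print("tri tip",tri([("top",(311.6,158.4)),("side",(289.5,189))]))
print("tight",atz("top",(214.5,177),.096),atz("side",(242.5,169),.096))
```

```text
cams [0.36048622 0.00275492 1.26498482] [ 0.15285613 -1.01313731  0.94085688]
screw top [ 0.53402827 -0.09509879  0.096     ] side [ 0.53245485 -0.10513631  0.096     ]
[ 0.53577654 -0.09594125  0.08747805]
elbow side at z .216 [ 0.53710781 -0.11165216  0.216     ]  tip [ 0.5553657  -0.14977181  0.216     ]
tip top at z .216 [ 0.55429353 -0.15103002  0.216     ]
tri tip [ 0.55443989 -0.15098042  0.21701702]
tight [0.51032066 0.16080681 0.096     ] [0.50867428 0.15012467 0.096     ]
```

```bash
cat >> h.py <<'E'
def Rm(s=None):
    s=s or ctrl.observe(); return R.from_quat(s['ee_rot'])
def log():
    s=ctrl.observe()
    import json
    with open("log.jsonl","a") as f: f.write(json.dumps({k:np.asarray(s[k]).tolist() for k in s})+"\n")
def plan(p,Rt,n=10,s=None,pr=True,p0=None,R0=None):
    """constant row repeated n times to reach tcp p, orientation Rt"""
    if p0 is None:
        s=s or ctrl.observe(); p0=s['tcp_pos']; R0=R.from_quat(s['ee_rot'])
    if not isinstance(Rt,R): Rt=R.from_matrix(Rt)
    w=(R0.inv()*Rt).as_rotvec()/n
    M=sum((R0*R.from_rotvec(w*k)).as_matrix() for k in range(n))
    d=np.linalg.solve(M,np.asarray(p)-p0)
    if pr: print("row",d.round(5).tolist()+w.round(5).tolist()," |d|mm",round(np.linalg.norm(d)*1000,1),"deg",round(np.degrees(np.linalg.norm(w)),2))
    return d,w
def keyR(h): return np.array([[np.cos(h),-np.sin(h),0],[np.sin(h),np.cos(h),0],[0,0,1]])
def toolR(h,al,sg=1,roll=0):
    """tool x: heading h, pitched al below horizontal, z = sg*key y"""
    x=np.array([np.cos(al)*np.cos(h),np.cos(al)*np.sin(h),-np.sin(al)])
    z=sg*np.array([-np.sin(h),np.cos(h),0]); y=np.cross(z,x); return np.stack([x,y,z],1)
E
python3 - <<'E'
from h import *
s=state(); log()
K,Rr,t=cam("wrist"); c=-Rr.T@t; T=Rm(s).as_matrix()
print("cam in tool",T.T@(c-s['tcp_pos']),"axes",(T.T@Rr.T).round(3).tolist())
h=np.radians(-66)
for al in (30,40):
  for sg in(1,-1):
    Rt=toolR(h,np.radians(al),sg); G=np.array([.534,-.102,.185]); p=G-Rt[:,0]*(0.16)
    print(al,sg,p); plan(p,Rt,20)
E
```

```text
t 0.65 tcp [ 0.1916 -0.6473  0.1986] gap 1.001 F [ 0.    0.22 -0.28] T [ 0.005 -0.007 -0.026] q [-1.32   0.264  1.604 -0.     1.274 -0.037]
[[0.0, 0.959, 0.284], [-0.0, 0.284, -0.959], [-1.0, -0.0, 0.0]]
cam in tool [-1.74947514e-01  8.20980293e-02 -1.53233913e-04] axes [[-0.002, -0.32, 0.947], [-0.001, -0.947, -0.32], [1.0, -0.001, 0.001]]
30 1 [0.47764092 0.02458457 0.265     ]
row [-0.02377, 0.03571, -0.00196, -0.07639, -0.0441, -0.03867]  |d|mm 42.9 deg 5.52
30 -1 [0.47764092 0.02458457 0.265     ]
row [-0.00765, 0.00443, -0.03808, 0.06483, -0.03742, 0.04268]  |d|mm 39.1 deg 4.94
40 1 [0.48414746 0.00997063 0.28784602]
row [-0.02119, 0.03621, -0.00111, -0.07907, -0.03687, -0.03232]  |d|mm 42.0 deg 5.33
40 -1 [0.48414746 0.00997063 0.28784602]
row [-0.00782, 0.00441, -0.03766, 0.06703, -0.03125, 0.03565]  |d|mm 38.7 deg 4.7
```

Run:
```python
from h import *
C=np.array([[0,0,-1],[0,1,0],[1,0,0]],float)
def wr(T,j1,b,s4=1):
    M=(R.from_euler('z',j1)*R.from_euler('y',b)).as_matrix().T@T@C.T
    e=R.from_matrix(M).as_euler('ZYZ'); out=[]
    j4,j5,j6=e
    for f in(0,1):
        a=(np.array([j4*s4,j5,j6]) if f==0 else np.array([(j4+np.pi)*s4,-j5,j6+np.pi]))
        a=(a+np.pi)%(2*np.pi)-np.pi
        out.append(a.round(2))
    return out
T0=Rm().as_matrix(); print(wr(T0,-1.32,.264+1.604))
h=np.radians(-66); S=np.array([.533,-.10,0])
for al in (20,30,40,50):
  for sg in (1,-1):
    for nm,Tt,g in (("init",toolR(h,np.radians(al),sg),S+[0,0,.18]),
                  ("flip",toolR(h,np.radians(al+90),sg),S+[0,0,.132]-.09*np.array([np.cos(h),np.sin(h),0])),
                  ("end",toolR(h-1.25,np.radians(al+90),sg),S+[0,0,.132]-.09*np.array([np.cos(h-1.25),np.sin(h-1.25),0]))):
      wc=g-Tt[:,0]*.2; 
      print(al,sg,nm,"wc",wc.round(2),[wr(Tt,np.arctan2(wc[1],wc[0]),b)  for b in (1.7,)])
```

```text
[array([-0.  ,  1.27, -0.04]), array([ 3.14, -1.27,  3.1 ])]
20 1 init wc [0.46 0.07 0.25] [[array([-1.24,  1.28,  0.03]), array([ 1.9 , -1.28, -3.11])]]
20 1 flip wc [ 0.52 -0.08  0.32] [[array([ 0.29,  1.63, -0.58]), array([-2.85, -1.63,  2.56])]]
20 1 end wc [ 0.55 -0.09  0.32] [[array([0.29, 1.23, 0.61]), array([-2.85, -1.23, -2.53])]]
20 -1 init wc [0.46 0.07 0.25] [[array([-1.24,  1.28, -3.11]), array([ 1.9 , -1.28,  0.03])]]
20 -1 flip wc [ 0.52 -0.08  0.32] [[array([0.29, 1.63, 2.56]), array([-2.85, -1.63, -0.58])]]
20 -1 end wc [ 0.55 -0.09  0.32] [[array([ 0.29,  1.23, -2.53]), array([-2.85, -1.23,  0.61])]]
30 1 init wc [0.46 0.06 0.28] [[array([-1.06,  1.25, -0.03]), array([ 2.08, -1.25,  3.11])]]
30 1 flip wc [ 0.54 -0.11  0.31] [[array([ 0.43,  1.75, -0.61]), array([-2.72, -1.75,  2.53])]]
30 1 end wc [ 0.53 -0.11  0.31] [[array([0.46, 1.15, 0.5 ]), array([-2.68, -1.15, -2.64])]]
30 -1 init wc [0.46 0.06 0.28] [[array([-1.06,  1.25,  3.11]), array([ 2.08, -1.25, -0.03])]]
30 -1 flip wc [ 0.54 -0.11  0.31] [[array([0.43, 1.75, 2.53]), array([-2.72, -1.75, -0.61])]]
30 -1
[... 520 characters left out ...]
 2.53]), array([-2.58, -1.87, -0.61])]]
40 -1 end wc [ 0.5  -0.13  0.29] [[array([ 0.64,  1.1 , -2.75]), array([-2.5 , -1.1 ,  0.39])]]
50 1 init wc [0.48 0.02 0.33] [[array([-0.69,  1.23, -0.21]), array([ 2.46, -1.23,  2.93])]]
50 1 flip wc [ 0.56 -0.16  0.26] [[array([ 0.7 ,  1.99, -0.59]), array([-2.44, -1.99,  2.56])]]
50 1 end wc [ 0.49 -0.14  0.26] [[array([0.84, 1.07, 0.27]), array([-2.3 , -1.07, -2.87])]]
50 -1 init wc [0.48 0.02 0.33] [[array([-0.69,  1.23,  2.93]), array([ 2.46, -1.23, -0.21])]]
50 -1 flip wc [ 0.56 -0.16  0.26] [[array([0.7 , 1.99, 2.56]), array([-2.44, -1.99, -0.59])]]
50 -1 end wc [ 0.49 -0.14  0.26] [[array([ 0.84,  1.07, -2.87]), array([-2.3 , -1.07,  0.27])]]
```

Run:
```python
from h import *
from scipy.spatial.transform import Slerp
s=ctrl.observe(); Rt=R.from_matrix(toolR(np.radians(-66),np.radians(35),1))
sl=Slerp([0,1],R.concatenate([Rm(s),Rt]))
print("total",np.degrees((Rm(s).inv()*Rt).magnitude()))
P=[s['tcp_pos'],np.array([.31,-.42,.36]),np.array([.42,-.12,.38])]
G=np.array([.535,-.105,.185]); P.append(G-Rt.as_matrix()[:,0]*.14); print(P[-1])
for i in range(3): plan(P[i+1],sl((i+1)/3),10,p0=P[i],R0=sl(i/3))
```

```text
total 108.42286219143706
[ 4.88354919e-01 -2.33431915e-04  2.65300701e-01]
row [-0.02015, 0.01983, -0.01197, -0.05186, -0.027, -0.02367]  |d|mm 30.7 deg 3.61
row [-0.01682, 0.0277, -0.00303, -0.05186, -0.027, -0.02367]  |d|mm 32.5 deg 3.61
row [0.00045, 0.01682, 0.00678, -0.05186, -0.027, -0.02367]  |d|mm 18.1 deg 3.61
```

>>> servo_tool([
  [[-0.02, 0.02, -0.012, -0.052, -0.027, -0.0237], [-0.02, 0.02, -0.012, -0.052, -0.027, -0.0237], [-0.02, 0.02, -0.012, -0.052, -0.027, -0.0237], [-0.02, 0.02, -0.012, -0.052, -0.027, -0.0237], [-0.02, 0.02, -0.012, -0.052, -0.027, -0.0237], [-0.02, 0.02, -0.012, -0.052, -0.027, -0.0237], [-0.02, 0.02, -0.012, -0.052, -0.027, -0.0237], [-0.02, 0.02, -0.012, -0.052, -0.027, -0.0237], [-0.02, 0.02, -0.012, -0.052, -0.027, -0.0237], [-0.02, 0.02, -0.012, -0.052, -0.027, -0.0237]],
])

```text
time_s: 1.48
tcp_pos: [0.3115, -0.418, 0.3596]
ee_rot: [0.134, 0.62, -0.379, 0.673]
ft_force: [0.2, 0.1, -1.1]
finger_gap: 0.996
```

Run:
```python
from h import *
state(); log()
```

```text
t 1.48 tcp [ 0.3115 -0.418   0.3596] gap 0.996 F [ 0.15  0.06 -1.13] T [ 0.166 -0.03   0.026] q [-0.767 -0.25   1.874 -0.302  1.319  0.035]
[[-0.057, 0.677, 0.734], [-0.345, 0.676, -0.651], [-0.937, -0.291, 0.195]]
```

>>> servo_tool([
  [[-0.017, 0.0277, -0.003, -0.052, -0.027, -0.0237], [-0.017, 0.0277, -0.003, -0.052, -0.027, -0.0237], [-0.017, 0.0277, -0.003, -0.052, -0.027, -0.0237], [-0.017, 0.0277, -0.003, -0.052, -0.027, -0.0237], [-0.017, 0.0277, -0.003, -0.052, -0.027, -0.0237], [-0.017, 0.0277, -0.003, -0.052, -0.027, -0.0237], [-0.017, 0.0277, -0.003, -0.052, -0.027, -0.0237], [-0.017, 0.0277, -0.003, -0.052, -0.027, -0.0237], [-0.017, 0.0277, -0.003, -0.052, -0.027, -0.0237], [-0.017, 0.0277, -0.003, -0.052, -0.027, -0.0237]],
])

```text
time_s: 2.32
tcp_pos: [0.4211, -0.1163, 0.3805]
ee_rot: [-0.167, 0.612, -0.298, 0.713]
ft_force: [0.6, -0.7, 0.6]
finger_gap: 1.0
```

Run:
```python
from h import *
state(); log()
Rt=R.from_matrix(toolR(np.radians(-66),np.radians(35),1))
plan([.488,0,.265],Rt,10)
```

```text
t 2.32 tcp [ 0.4211 -0.1163  0.3805] gap 1.0 F [ 0.62 -0.73  0.57] T [ 0.337  0.063 -0.018] q [ 0.243 -0.299  1.984 -0.68   1.562  0.482]
[[0.073, 0.22, 0.973], [-0.629, 0.767, -0.126], [-0.774, -0.603, 0.194]]
row [0.00073, 0.01662, 0.00661, -0.0515, -0.02656, -0.02359]  |d|mm 17.9 deg 3.58
```

>>> servo_tool([
  [[0.0007, 0.0166, 0.0066, -0.0515, -0.0266, -0.0236], [0.0007, 0.0166, 0.0066, -0.0515, -0.0266, -0.0236], [0.0007, 0.0166, 0.0066, -0.0515, -0.0266, -0.0236], [0.0007, 0.0166, 0.0066, -0.0515, -0.0266, -0.0236], [0.0007, 0.0166, 0.0066, -0.0515, -0.0266, -0.0236], [0.0007, 0.0166, 0.0066, -0.0515, -0.0266, -0.0236], [0.0007, 0.0166, 0.0066, -0.0515, -0.0266, -0.0236], [0.0007, 0.0166, 0.0066, -0.0515, -0.0266, -0.0236], [0.0007, 0.0166, 0.0066, -0.0515, -0.0266, -0.0236], [0.0007, 0.0166, 0.0066, -0.0515, -0.0266, -0.0236]],
])

```text
time_s: 3.15
tcp_pos: [0.4881, -0.0008, 0.2643]
ee_rot: [-0.45, 0.546, -0.188, 0.681]
ft_force: [-0.0, -0.5, -0.3]
finger_gap: 1.0
```

Run:
```python
from h import *
import pickle
state(); log()
for n in ("wrist","side","top"):
    c=cam(n); im=ctrl.capture(n); cv2.imwrite(f"pics/{n}1.png",im[:,:,::-1]); pickle.dump((c,im),open(f"{n}1.pkl","wb"))
    for d in ctrl.trace(n,"key")[:2]: print(n,d['p'],d['box'])
    for d in ctrl.trace(n,"clamp_screw")[:2]: print(n,'screw',d['p'],d['box'])
```

```text
t 3.15 tcp [ 0.4881 -0.0008  0.2643] gap 1.0 F [-0.04 -0.52 -0.34] T [ 0.323  0.128 -0.007] q [ 0.611 -0.065  2.15  -0.948  1.424  0.527]
[[0.332, -0.235, 0.913], [-0.748, 0.524, 0.407], [-0.574, -0.819, -0.001]]
wrist 0.9 [259.4, 149.3, 11.9, 126.0]
wrist 0.44 [184.6, 156.2, 44.1, 30.4]
wrist screw 0.86 [258.4, 83.7, 20.4, 19.4]
```

Run:
```python
import cv2
for n in("wrist","side"):
    a=cv2.imread(f"pics/{n}1.png"); 
    a=a[40:240,150:370] if n=="wrist" else a[150:260,210:330]
    cv2.imwrite(f"pics/{n}1z.png",cv2.resize(a,None,fx=3 if n=="wrist" else 5,fy=3 if n=="wrist" else 5,interpolation=cv2.INTER_CUBIC))
```

```text
(no output)
```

View pics/wrist1.png

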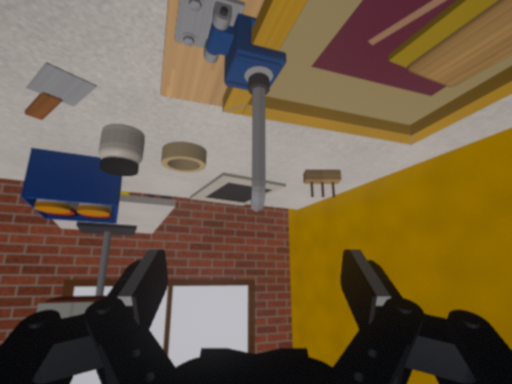

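View pics/wrist1z.png

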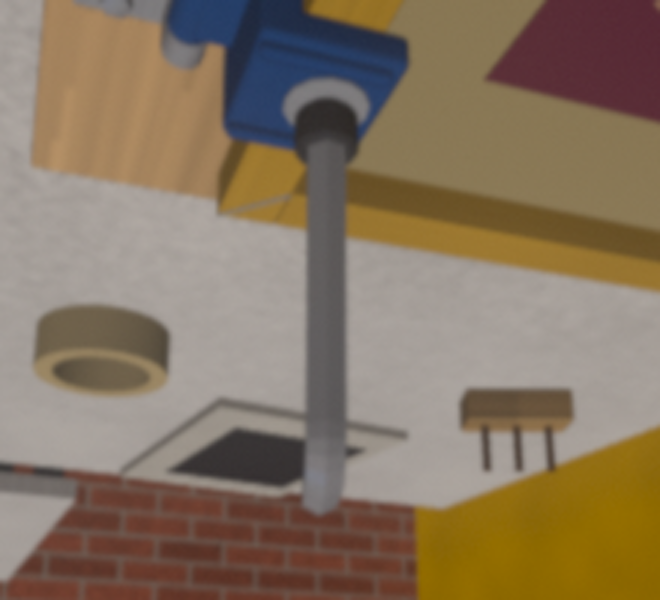

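View pics/side1.png

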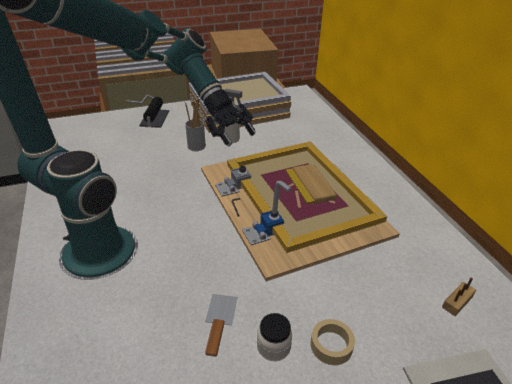

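```bash
cat > fit.py <<'E'
from h import *
from scipy.optimize import minimize
def keypts(Rk,o,z0=.0):
    """list of segments (p,q,r) """
    ex,ez=Rk[:,0],Rk[:,2]
    return o,ex,ez
def render(c,o,Rk,zmin=None,up=8,W=512,H=384,box=None):
    K,Rr,t=c
    ang=np.linspace(0,2*np.pi,6,endpoint=False)+np.pi/6   # hex about arm axis, flats at +-y
    rad=14/np.sqrt(3)/1000
    ex,ey,ez=Rk.T
    m=np.zeros((H*4,W*4),np.uint8)
    def tube(pts_axes):
        ring=[]
        for p,u,v in pts_axes:
            # u perpendicular in-plane, v=y: flats face +-y => vertices at angle 0 offset along u
            ring.append(np.array([p+rad*(np.cos(a)*u+np.sin(a)*v) for a in np.arange(6)*np.pi/3]))
        for a,b in zip(ring[:-1],ring[1:]):
            X=np.vstack([a,b]); q=(X@Rr.T+t)@K.T; q=q[:,:2]/q[:,2:]
            hull=cv2.convexHull((q*4+1.5).astype(np.float32).round().astype(np.int32)); cv2.fillConvexPoly(m,hull,255)
    L0=.133
    if zmin is not None:
        # clip long arm at world z=zmin
        zz=(o[2]-zmin)/(ez[2]); L0=min(L0,zz)
    r=.016; pts=[(o-ez*L0,ex,ey)]
    for th in np.linspace(0,np.pi/2,7):
        ce=o-ez*r+ex*r
        p=ce+r*(-ex*np.cos(th)+ez*np.sin(th)); u=ex*np.cos(th)-ez*np.sin(th); pts.append((p,u,ey))
    pts.append((o+ex*.049,-ez,ey)); tube(pts)
    return cv2.resize(m,(W,H),interpolation=cv2.INTER_AREA).astype(float)/255
def pose(v):
    sx,sy,lx,ly,h=v
    ez=np.array([lx,ly,1.]);ez/=np.linalg.norm(ez)
    x=np.array([np.cos(h),np.sin(h),0]);x-=ez*(x@ez);x/=np.linalg.norm(x)
    Rk=np.stack([x,np.cross(ez,x),ez],1); tip=np.array([sx,sy,.083]); return tip+ez*.133,Rk
E
python3 - <<'E'
from fit import *
import pickle
M={}
for n in("wrist","side","top"):
    ctrl.capture(n); c=cam(n); r=ctrl.trace(n,"key"); print(n,[(round(d['p'],2),np.round(d['box'],1)) for d in r])
    if r: M[n]=(c,r[0]['mask'].astype(float),ctrl.capture(n))
pickle.dump(M,open("M.pkl","wb"))
def f(v,names):
    e=0
    o,Rk=pose(v)
    for n in names:
        c,m,_=M[n]; q=render(c,o,Rk,zmin=.096); e+=1-np.minimum(m,q).sum()/np.maximum(m,q).sum()
    return e+ 5*(v[2]**2+v[3]**2)
v0=np.array([.534,-.1,0,-.0,np.radians(-66)])
for names in (list(M),["wrist"],[n for n in M if n!="wrist"]):
    if not names: continue
    S=np.vstack([v0]+[v0+d for d in np.diag([.006,.006,.05,.05,.15])])
    r=minimize(f,v0,args=(names,),method="Nelder-Mead",options=dict(initial_simplex=S,maxiter=300)); print(names,r.x.round(4),np.degrees(r.x[4]).round(1),r.fun)
    if len(names)>1:
        o,Rk=pose(r.x); print(o); 
        for n in M:
            c,m,im=M[n]; q=render(c,o,Rk,zmin=.096); a=im[:,:,::-1].copy(); 
            k=cv2.resize(a,None,fx=4,fy=4,interpolation=cv2.INTER_CUBIC); Q=(cv2.resize(q,None,fx=4,fy=4)>.5).astype(np.uint8)
            cs,_=cv2.findContours(Q,cv2.RETR_EXTERNAL,cv2.CHAIN_APPROX_NONE); cv2.drawContours(k,cs,-1,(0,0,255),1)
            ys,xs=np.where(q>.5); cx,cy=int(xs.mean()*4),int(ys.mean()*4); cv2.imwrite(f"pics/fit_{names[0]}_{n}.png",k[max(0,cy-280):cy+280,max(0,cx-200):cx+200])
E
```

```text
wrist [(0.98, array([259.1, 149.7,  11.5, 123.5])), (0.41, array([122.8, 150.9,  45.1,  49.4]))]
side [(0.53, array([281.5, 196.8,  20.2,  29. ]))]
top []
['wrist', 'side'] [ 0.534  -0.0952  0.0241 -0.0527 -1.2049] -69.0 0.18061888302726098
[ 0.53717552 -0.10221325  0.21577734]
['wrist'] [ 0.533  -0.0934  0.0021 -0.0044 -1.184 ] -67.8 0.03944549979508956
['side'] [ 0.5337 -0.0966  0.0271 -0.0434 -1.2295] -70.4 0.13265625184475113
```

Run:
```python
import cv2,numpy as np
a=cv2.imread("pics/fit_wrist_wrist.png");b=cv2.imread("pics/fit_wrist_side.png");h=min(a.shape[0],b.shape[0]);cv2.imwrite("pics/fitc.png",np.hstack([a[:h],b[:h]]))
```

```text
(no output)
```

View pics/fitc.png

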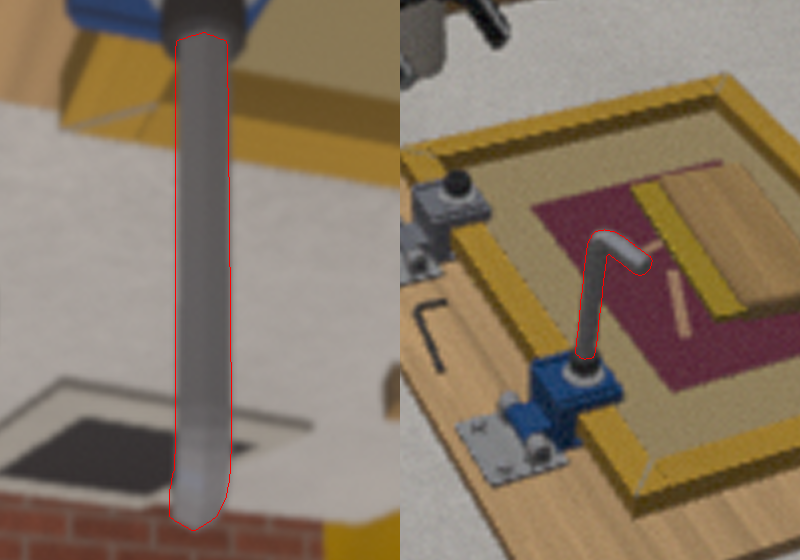

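```bash
cat > kin.py <<'E'
from h import *
import json
from scipy.optimize import least_squares
C=np.array([[0,0,-1],[0,1,0],[1,0,0]],float)
Ry=lambda a:R.from_euler('y',a).as_matrix(); Rz=lambda a:R.from_euler('z',a).as_matrix()
def fk(q,k,s4=1):
    r0,z0,a2,e2,a3,e3,w,l=k
    T=Rz(q[0]); p=T@[r0,0,z0]
    T=T@Ry(q[1]); p=p+T@[e2,0,a2]
    T=T@Ry(q[2]); p=p+T@[e3,0,a3]
    T=T@Rz(s4*q[3])@Ry(q[4]); p=p+T@[w,0,l]
    return p,T@Rz(q[5])@C
def fit():
    L=[json.loads(x) for x in open("log.jsonl")]
    def res(k,pr=0):
        r=[]
        for s in L:
            p,T=fk(s['joint_pos'],k); r+=list((p-s['tcp_pos'])*1000)
        return np.array(r+list((np.array(k)-K0)*1))
    K0=np.array([0,.3,.3,0,.3,0,0,.25]); 
    r=least_squares(res,K0); return r.x,r.fun
def ik(p,Rt,q0,k):
    Rt=R.from_matrix(np.asarray(Rt))
    def f(q):
        a,T=fk(q,k); return np.r_[(a-p)*10,(Rt.inv()*R.from_matrix(T)).as_rotvec()]
    lo=np.array([-2.63,-.94,.31,-1.31,0,-2.55]);hi=np.array([2.63,2.18,2.57,4.45,2.66,2.55])
    r=least_squares(f,q0,bounds=(lo,hi)); return r.x,np.abs(r.fun).max()
E
python3 - <<'E'
from kin import *
k,r=fit(); print(k.round(4),np.abs(r).max(), np.abs(r[:-8]).max())
for l in open("log.jsonl"):
    s=json.loads(l); p,T=fk(s['joint_pos'],k); print((R.from_matrix(T).inv()*R.from_quat(s['ee_rot'])).magnitude().round(4),(p-s['tcp_pos']).round(4))
s=ctrl.observe(); q=s['joint_pos']
o=np.array([.5372,-.1022,.2158]);ez=np.array([.0241,-.0527,1]);ez/=np.linalg.norm(ez); d=.065
h=np.radians(-68.5); g=o-ez*d
for al in (30,35,40):
  a=np.radians(al);q=s['joint_pos']
  Rt=toolR(h,a); qa,e=ik(g+Rt[:,0]*.0187,Rt,q,k); print(al,"grasp",qa.round(2),e.round(4))
  qa,e=ik(g+[0,0,.05]+Rt[:,0]*.0187,Rt,qa,k); print("lift",qa.round(2),e.round(4))
  S=np.array([.534,-.0952,.132]); hv=np.array([np.cos(h),np.sin(h),0])
  for t in (45,87):
    Rt=toolR(h,a+np.radians(t)); gg=S-hv*d+[0,0,.06]; qa,e=ik(gg+Rt[:,0]*.0187,Rt,qa,k); print("flip",t,qa.round(2),e.round(4))
  for w in (0,.6,1.25):
    hh=h-w; hv=np.array([np.cos(hh),np.sin(hh),0]); Rt=toolR(hh,a+np.radians(87)); gg=S-hv*d; qa,e=ik(gg+Rt[:,0]*.0187,Rt,qa,k); print("turn",w,qa.round(2),e.round(4))
print("approach")
plan(g+toolR(h,np.radians(35))[:,0]*.0187,toolR(h,np.radians(35)),10)
print(g)
E
```

```text
[ 0.0107  0.239   0.5205  0.0271  0.5313  0.0388 -0.0057  0.3438] 23.997662742672677 23.997662742672677Traceback (most recent call last):
  File "<stdin>", line 4, in <module>
AttributeError: 'float' object has no attribute 'round'
```

Run:
```python
from kin import *
for s4 in(1,-1):
  for l in open("log.jsonl"):
    s=json.loads(l); p,T=fk(s['joint_pos'],np.zeros(8),s4); print(s4,(R.from_matrix(T).inv()*R.from_quat(s['ee_rot'])).as_rotvec().round(3), np.round(s['joint_vel'],2))
```

```text
1 [ 0. -0.  0.] [ 0.  0. -0.  0. -0.  0.]
1 [-0. -0.  0.] [ 0.87 -0.57  0.31 -0.44  0.19  0.23]
1 [-0.  0.  0.] [ 1.2   0.2   0.09 -0.29  0.36  0.49]
1 [ 0. -0.  0.] [ 0.38  0.3   0.23 -0.32 -0.18  0.07]
-1 [-0.  0. -0.] [ 0.  0. -0.  0. -0.  0.]
-1 [-0.15  -0.02  -0.585] [ 0.87 -0.57  0.31 -0.44  0.19  0.23]
-1 [-0.011 -0.63  -1.204] [ 1.2   0.2   0.09 -0.29  0.36  0.49]
-1 [-0.277 -0.943 -1.621] [ 0.38  0.3   0.23 -0.32 -0.18  0.07]
```

```bash
python3 - <<'E'
s=open("kin.py").read()
s=s.replace("r0,z0,a2,e2,a3,e3,w,l=k","r0,z0,a2,e2,a3,e3,w,l,y1,y4=k").replace("[e3,0,a3]","[e3,y1,a3]").replace("[w,0,l]","[w,y4,l]").replace("0,0,.25])","0,0,.25,0,0])")
open("kin.py","w").write(s)
E
cat > pl.py <<'E'
from kin import *
k,r=fit(); print(k.round(4), np.abs(r[:-10]).max())
s=ctrl.observe(); q=s['joint_pos']
o=np.array([.5372,-.1022,.2158]);ez=np.array([.0241,-.0527,1]);ez/=np.linalg.norm(ez); d=.065
h=np.radians(-68.5); g=o-ez*d
for al in (30,35,40):
  a=np.radians(al);q=s['joint_pos']
  Rt=toolR(h,a); qa,e=ik(g+Rt[:,0]*.0187,Rt,q,k); print(al,"grasp",qa.round(2),round(e,4))
  qa,e=ik(g+[0,0,.05]+Rt[:,0]*.0187,Rt,qa,k); print("lift",qa.round(2),round(e,4))
  S=np.array([.534,-.0952,.132]); hv=np.array([np.cos(h),np.sin(h),0])
  for t in (45,87):
    Rt=toolR(h,a+np.radians(t)); gg=S-hv*d+[0,0,.06]; qa,e=ik(gg+Rt[:,0]*.0187,Rt,qa,k); print("flip",t,qa.round(2),round(e,4))
  for w in (0,.6,1.25):
    hh=h-w; hv=np.array([np.cos(hh),np.sin(hh),0]); Rt=toolR(hh,a+np.radians(87)); gg=S-hv*d; qa,e=ik(gg+Rt[:,0]*.0187,Rt,qa,k); print("turn",w,qa.round(2),round(e,4))
print("approach")
plan(g+toolR(h,np.radians(35))[:,0]*.0187,toolR(h,np.radians(35)),10)
print(g)
E
python3 pl.py
```

```text
[ 0.      0.2518  0.512   0.      0.5662  0.0014 -0.      0.3804  0.0249
  0.    ] 0.0021537481506572753
30 grasp [ 0.38  0.17  2.24 -1.2   1.19  0.77] 0.0
lift [ 0.38  0.08  2.22 -1.17  1.23  0.66] 0.0
flip 45 [ 0.06 -0.08  2.05 -0.28  1.11 -0.2 ] 0.0
flip 87 [-0.36  0.17  1.84  0.35  1.47 -0.83] 0.0
turn 0 [-0.36  0.23  1.89  0.35  1.37 -0.87] 0.0
turn 0.6 [-0.4   0.14  2.    0.51  1.15 -0.43] 0.0
turn 1.25 [-0.39  0.02  2.13  0.57  0.84  0.14] 0.0
35 grasp [ 0.34  0.12  2.23 -1.13  1.13  0.67] 0.0
lift [ 0.34  0.04  2.21 -1.09  1.18  0.57] 0.0
flip 45 [-0.   -0.07  2.03 -0.18  1.13 -0.31] 0.0
flip 87 [-0.39  0.22  1.81  0.39  1.52 -0.87] 0.0
turn 0 [-0.39  0.28  1.86  0.4   1.43 -0.91] 0.0
turn 0.6 [-0.45  0.16  2.    0.59  1.19 -0.51] 0.0
turn 1.25 [-0.44  0.01  2.17  0.7   0.84 -0.01] 0.0
40 grasp [ 0.3   0.08  2.22 -1.05  1.08  0.57] 0.0
lift [ 0.3   0.    2.19 -1.    1.13  0.46] 0.0
flip 45 [-0.06 -0.05  2.   -0.09  1.16 -0.4 ] 0.0
flip 87 [-0.42  0.27  1.79  0.43  1.58 -0.9 ] 0.0
turn 0 [-0.42  0.33  1.83  0.44  1.49 -0.95] 0.0
turn 0.6 [-0.5   0.19  2.01  0.66  1.23 -0.6 ] 0.0
turn 1.25 [-0.49  0.02  2.2   0.84  0.85 -0.17] 0.0
approach
row [0.01724, 0.00311, 0.00064, 0.0024, 0.00328, -0.00016]  |d|mm 17.5 deg 0.23
[ 0.53563612 -0.09878024  0.15090886]
```

>>> servo_tool([
  [[0.0172, 0.0031, 0.0006, 0.0024, 0.0033, 0], [0.0172, 0.0031, 0.0006, 0.0024, 0.0033, 0], [0.0172, 0.0031, 0.0006, 0.0024, 0.0033, 0], [0.0172, 0.0031, 0.0006, 0.0024, 0.0033, 0], [0.0172, 0.0031, 0.0006, 0.0024, 0.0033, 0], [0.0172, 0.0031, 0.0006, 0.0024, 0.0033, 0], [0.0172, 0.0031, 0.0006, 0.0024, 0.0033, 0], [0.0172, 0.0031, 0.0006, 0.0024, 0.0033, 0], [0.0172, 0.0031, 0.0006, 0.0024, 0.0033, 0], [0.0172, 0.0031, 0.0006, 0.0024, 0.0033, 0]],
])

```text
time_s: 4.83
tcp_pos: [0.5411, -0.1132, 0.1398]
ee_rot: [-0.437, 0.556, -0.203, 0.677]
ft_force: [0.6, -0.1, 0.3]
finger_gap: 1.001
```

Run:
```python
from h import *
state(); log()
a=[]
for n in ("wrist","side"):
    im=ctrl.capture(n)[:,:,::-1]
    a.append(im if n=="wrist" else cv2.resize(im[110:260,190:390],(512,384),interpolation=cv2.INTER_CUBIC))
cv2.imwrite("pics/a2.png",cv2.resize(np.hstack(a),(800,300)))
```

```text
t 4.83 tcp [ 0.5411 -0.1132  0.1398] gap 1.001 F [ 0.57 -0.14  0.34] T [0.352 0.076 0.068] q [ 0.338  0.122  2.235 -1.131  1.128  0.673]
[[0.3, -0.211, 0.93], [-0.761, 0.535, 0.367], [-0.575, -0.818, -0.0]]
```

View pics/a2.png

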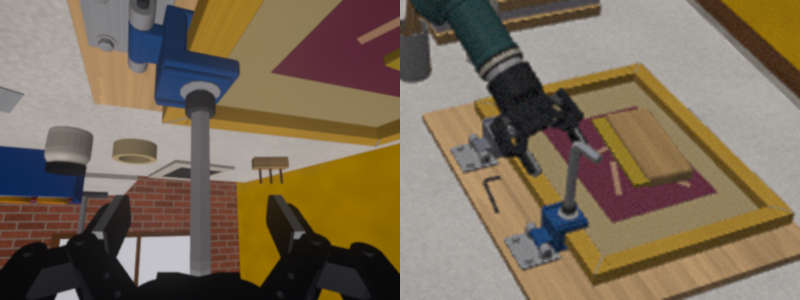

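>>> servo_tool([
  [[0, 0, 0, 0, 0, 0], [0, 0, 0, 0, 0, 0], [0, 0, 0, 0, 0, 0], [0, 0, 0, 0, 0, 0], [0, 0, 0, 0, 0, 0], [0, 0, 0, 0, 0, 0], [0, 0, 0, 0, 0, 0], [0, 0, 0, 0, 0, 0], [0, 0, 0, 0, 0, 0], [0, 0, 0, 0, 0, 0]],
], gripper=0, squeeze=80)

```text
time_s: 5.77
tcp_pos: [0.5408, -0.1128, 0.1404]
ee_rot: [-0.437, 0.556, -0.203, 0.677]
ft_force: [-0.4, 0.4, 0.2]
finger_gap: -0.001
```

Run:
```python
from h import *
s=state(); log()
Rt=Rm(s).as_matrix()
ez=np.array([.0241,-.0527,1]);ez/=np.linalg.norm(ez)
plan(s['tcp_pos']+ez*.05,Rt,10)
plan(s['tcp_pos']+ez*.06,Rt,10)
```

```text
t 5.77 tcp [ 0.5408 -0.1128  0.1404] gap -0.001 F [-0.42  0.42  0.2 ] T [0.356 0.11  0.008] q [ 0.339  0.12   2.235 -1.13   1.13   0.672]
[[0.3, -0.211, 0.93], [-0.761, 0.535, 0.367], [-0.575, -0.818, -0.0]]
row [-0.00263, -0.00425, 1e-05, -0.0, 0.0, -0.0]  |d|mm 5.0 deg 0.0
row [-0.00316, -0.0051, 2e-05, -0.0, 0.0, -0.0]  |d|mm 6.0 deg 0.0
```

Run:
```python
from fit import *
a=[]
for n in ("wrist","side"):
    im=ctrl.capture(n)[:,:,::-1]
    if n=="side":
        print([(d['p'],d['box']) for d in ctrl.trace(n,"key")])
    a.append(im if n=="wrist" else cv2.resize(im[150:240,220:340],(512,384),interpolation=cv2.INTER_CUBIC))
cv2.imwrite("pics/a3.png",cv2.resize(np.hstack(a),(800,300))); cv2.imwrite("pics/a3s.png",a[1])
```

```text
[(0.5, [280.2, 197.6, 19.9, 32.2]), (0.17, [309.8, 184.1, 51.2, 38.9])]
```

View pics/a3.png

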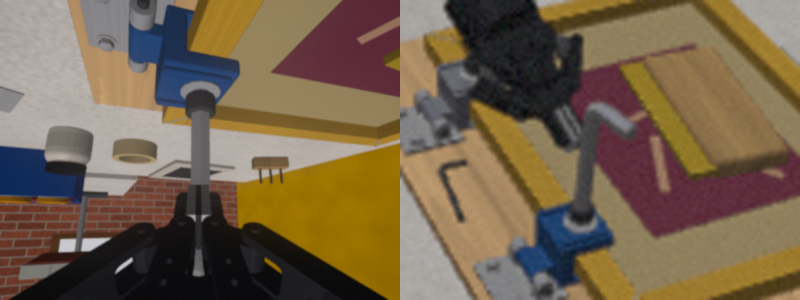

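View pics/a3s.png

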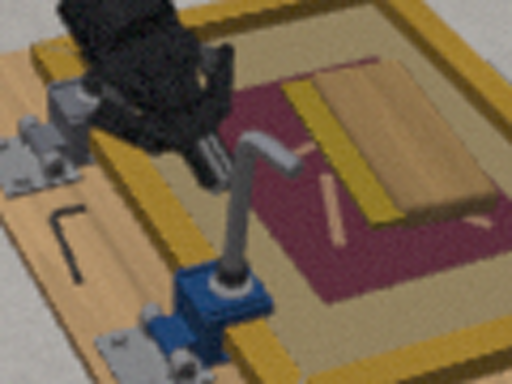

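Run:
```python
from fit import *
s=ctrl.observe(); T=Rm(s).as_matrix(); p=s['tcp_pos']
print("tcp side px",proj("side",p),"wrist px",proj("wrist",p), "grasp wrist",proj("wrist",p-T[:,0]*.0187))
M=ctrl.capture("wrist"); cv2.imwrite("pics/a4.png",cv2.resize(M[180:384,170:340,::-1],None,fx=4,fy=4)[:600])
S=ctrl.capture("side"); cv2.imwrite("pics/a4s.png",cv2.resize(S[160:230,240:310,::-1],None,fx=8,fy=8,interpolation=cv2.INTER_CUBIC))
```

```text
tcp side px [[278.7021836  202.79203848]] wrist px [[254.63562807 224.8154885 ]] grasp wrist [[254.70367047 238.86593963]]
```

View pics/a4.png

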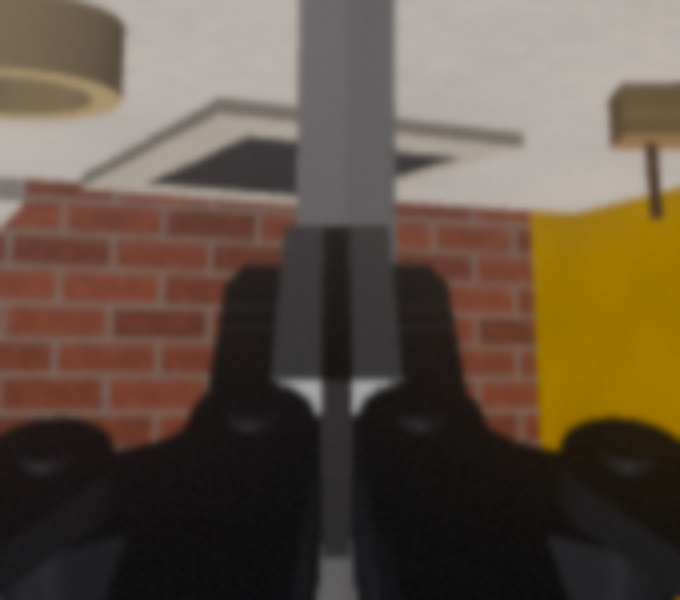

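View pics/a4s.png

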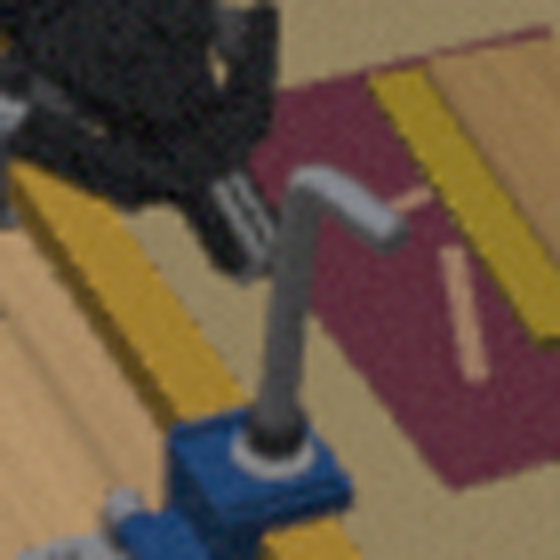

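Run:
```python
from fit import *
s=ctrl.observe(); T=Rm(s).as_matrix(); p=s['tcp_pos']
for d in (0,.01,.02,.03,.04,.05):
    print(d,proj("wrist",[p-T[:,0]*d+T[:,1]*.011, p-T[:,0]*d-T[:,1]*.011]).round(1).tolist(),proj("side",[p-T[:,0]*d+T[:,1]*.011,p-T[:,0]*d-T[:,1]*.011]).round(1).tolist())
o=np.array([.5372,-.1022,.2158]);ez=np.array([.0241,-.0527,1]);ez/=np.linalg.norm(ez)
print(proj("wrist",[o-ez*x for x in (.12,.065,0)]),proj("side",[o-ez*x for x in (.12,.065,0)]))
# measure with traces
for n in("wrist","side"):
    ctrl.capture(n); print(n,[(d['p'],d['box']) for d in ctrl.trace(n,"clamp_screw")[:2]],proj(n,[[.534,-.0952,.096],[.534,-.0952,.08]]))
```

```text
0 [[254.6, 208.7], [254.6, 240.4]] [[277.1, 204.1], [280.3, 201.5]]
0.01 [[254.7, 215.2], [254.7, 248.3]] [[275.4, 201.3], [278.5, 198.6]]
0.02 [[254.7, 222.3], [254.7, 256.9]] [[273.7, 198.5], [276.7, 195.8]]
0.03 [[254.8, 230.4], [254.7, 266.6]] [[271.9, 195.7], [275.0, 193.0]]
0.04 [[254.8, 239.4], [254.8, 277.4]] [[270.2, 192.9], [273.2, 190.1]]
0.05 [[254.9, 249.7], [254.8, 289.5]] [[268.4, 190.1], [271.4, 187.3]]
[[254.98591857 148.20816805]
 [255.34594976 238.59497384]
 [255.8428412  363.34091478]] [[274.10320531 211.01090589]
 [275.58686846 197.57507691]
 [277.4506704  180.6967685 ]]
wrist [(0.79, [256.9, 133.3, 37.9, 37.4])] [[254.90601185 147.68922139]
 [254.88601816 124.19035731]]
side [] [[273.92964024 210.89333885]
 [273.72557579 214.81701021]]
```

>>> servo_tool([
  [[0, 0, 0, 0, 0, 0], [0, 0, 0, 0, 0, 0], [0, 0, 0, 0, 0, 0], [0, 0, 0, 0, 0, 0], [0, 0, 0, 0, 0, 0], [0, 0, 0, 0, 0, 0], [0, 0, 0, 0, 0, 0], [0.012, 0, 0, 0, 0, 0], [0.012, 0, 0, 0, 0, 0], [0.012, 0, 0, 0, 0, 0]],
], gripper=1)

```text
time_s: 7.05
tcp_pos: [0.5518, -0.141, 0.1189]
ee_rot: [-0.437, 0.556, -0.203, 0.677]
ft_force: [0.8, -0.2, 0.2]
finger_gap: 0.999
```

Run:
```python
from fit import *
state(); log()
M=ctrl.capture("wrist");S=ctrl.capture("side"); cv2.imwrite("pics/a5.png",np.hstack([cv2.resize(M[:,:,::-1],(533,400)),cv2.resize(S[160:230,245:291,::-1],(263,400),interpolation=cv2.INTER_CUBIC)]))
```

```text
t 7.05 tcp [ 0.5518 -0.141   0.1189] gap 0.999 F [ 0.81 -0.23  0.24] T [0.347 0.168 0.049] q [ 0.273  0.16   2.243 -1.19   1.069  0.701]
[[0.3, -0.211, 0.93], [-0.761, 0.535, 0.367], [-0.575, -0.818, -0.0]]
```

View pics/a5.png

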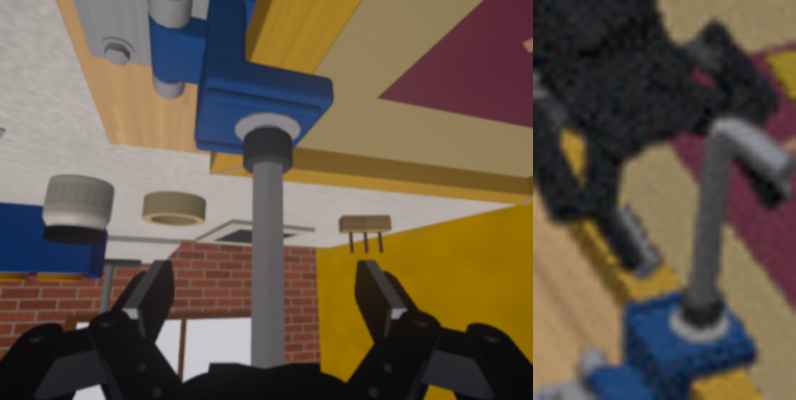

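>>> servo_tool([
  [[0, 0, 0, 0, 0, 0], [0, 0, 0, 0, 0, 0], [0, 0, 0, 0, 0, 0], [0, 0, 0, 0, 0, 0], [0, 0, 0, 0, 0, 0], [0, 0, 0, 0, 0, 0], [0, 0, 0, 0, 0, 0], [0, 0, 0, 0, 0, 0], [0, 0, 0, 0, 0, 0], [0, 0, 0, 0, 0, 0]],
], gripper=0, squeeze=80)

```text
time_s: 7.98
tcp_pos: [0.5522, -0.1398, 0.1201]
ee_rot: [-0.437, 0.555, -0.203, 0.678]
ft_force: [1.5, 4.2, 0.8]
finger_gap: 0.148
```

Run:
```python
from fit import *
s=state(); log()
M=ctrl.capture("wrist");S=ctrl.capture("side"); cv2.imwrite("pics/a6.png",np.hstack([cv2.resize(M[:,:,::-1],(533,400)),cv2.resize(S[160:230,245:291,::-1],(263,400),interpolation=cv2.INTER_CUBIC)]))
Rt=Rm(s).as_matrix()
ez=np.array([.0241,-.0527,1]);ez/=np.linalg.norm(ez)
plan(s['tcp_pos']+ez*.06,Rt,10)
```

```text
t 7.98 tcp [ 0.5522 -0.1398  0.1201] gap 0.148 F [1.48 4.16 0.77] T [ 0.551 -0.075  0.193] q [ 0.276  0.158  2.242 -1.189  1.07   0.7  ]
[[0.301, -0.21, 0.93], [-0.761, 0.535, 0.367], [-0.575, -0.818, 0.001]]
row [-0.00316, -0.0051, 3e-05, -0.0, -1e-05, 0.0]  |d|mm 6.0 deg 0.0
```

View pics/a6.png

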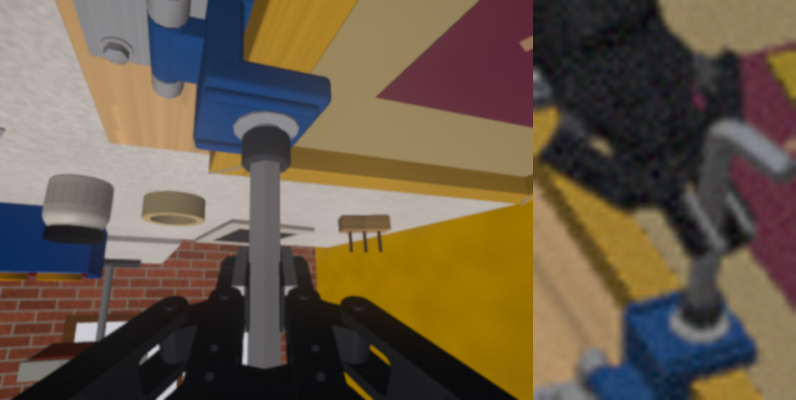

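>>> servo_tool([
  [[-0.0016, -0.0025, 0, 0, 0, 0], [-0.0032, -0.0051, 0, 0, 0, 0], [-0.0032, -0.0051, 0, 0, 0, 0], [-0.0032, -0.0051, 0, 0, 0, 0], [-0.0032, -0.0051, 0, 0, 0, 0], [-0.0032, -0.0051, 0, 0, 0, 0], [-0.0032, -0.0051, 0, 0, 0, 0], [-0.0032, -0.0051, 0, 0, 0, 0], [-0.0032, -0.0051, 0, 0, 0, 0], [-0.0032, -0.0051, 0, 0, 0, 0]],
], squeeze=100)

```text
time_s: 8.92
tcp_pos: [0.5525, -0.143, 0.1773]
ee_rot: [-0.437, 0.556, -0.203, 0.677]
ft_force: [-0.5, 0.2, -3.3]
finger_gap: 0.139
```

Run:
```python
from fit import *
s=state(); log()
M=ctrl.capture("wrist");print([(round(d['p'],2),np.round(d['box'],1)) for d in ctrl.trace("wrist","key")]);print([(round(d['p'],2),np.round(d['box'],1)) for d in ctrl.trace("wrist","clamp_screw")])
S=ctrl.capture("side"); print([(round(d['p'],2),np.round(d['box'],1)) for d in ctrl.trace("side","key")]);cv2.imwrite("pics/a7.png",np.hstack([cv2.resize(M[:,:,::-1],(533,400)),cv2.resize(S[150:220,250:296,::-1],(263,400),interpolation=cv2.INTER_CUBIC)]))
import pickle; pickle.dump((cam("wrist"),M,cam("side"),S,s['tcp_pos'],s['ee_rot']),open("L.pkl","wb"))
```

```text
t 8.92 tcp [ 0.5525 -0.143   0.1773] gap 0.139 F [-0.5   0.17 -3.27] T [0.575 0.23  0.004] q [ 0.269  0.06   2.214 -1.131  1.118  0.566]
[[0.3, -0.211, 0.93], [-0.761, 0.535, 0.366], [-0.575, -0.818, -0.0]]
[(0.81, array([252.3, 256.6,  33.2, 192.8]))]
[(0.87, array([257.1,  48. ,  45.4,  54.5]))]
[(0.67, array([280.4, 177.6,  17.2,  39. ])), (0.17, array([274.4, 213.2,  14. ,   7.2]))]
```

View pics/a7.png

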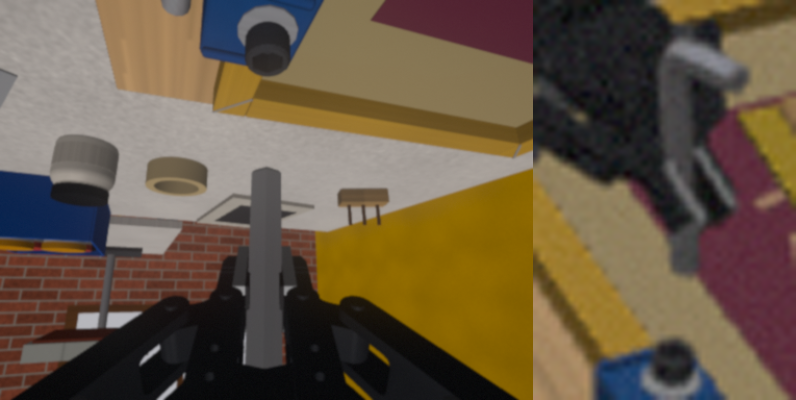

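```bash
cat > rel.py <<'E'
from fit import *
def keyworld(p,T,v):
    """v: key elbow in tool (x,y), beta = angle of key x in tool's x-y plane from tool x toward... ; key y = tool z"""
    x,y,b,z=v
    o=p+T@np.array([x,y,z])
    ex=T@np.array([np.cos(b),np.sin(b),0]); ey=T[:,2]; ez=np.cross(ex,ey); return o,np.stack([ex,ey,ez],1)
E
python3 - <<'E'
from rel import *
import pickle
from scipy.optimize import least_squares
cw,M,cs,S,p,q=pickle.load(open("L.pkl","rb")); T=R.from_quat(q).as_matrix()
# initial guess: key before = o,ez fit, lifted
o=np.array([.5372,-.1022,.2158])+ (p-np.array([.5522,-.1398,.1201])); 
al=np.radians(35)-.055
x0=T.T@(o-p); b0=-al
v0=[x0[0],x0[1],b0,0]; print("v0",np.round(v0,4))
def box(m):
    ys=np.where(m.max(1)>.5)[0]; xs=np.where(m.max(0)>.5)[0]
    return xs[0],xs[-1]+1,ys[0],ys[-1]+1
for v in [v0]:
    o,Rk=keyworld(p,T,v); print("o",o,"ez",Rk[:,2],"side",box(render(cs,o,Rk)),"wrist",box(render(cw,o,Rk)))
def save(v,nm):
    o,Rk=keyworld(p,T,v)
    out=[]
    for c,im,(x0,y0,w,h) in ((cw,M,(180,100,150,284)),(cs,S,(245,140,60,70))):
        k=cv2.resize(im[:,:,::-1],None,fx=8,fy=8,interpolation=cv2.INTER_CUBIC); Q=(cv2.resize(render(c,o,Rk),None,fx=8,fy=8)>.5).astype(np.uint8)
        C,_=cv2.findContours(Q,cv2.RETR_EXTERNAL,cv2.CHAIN_APPROX_NONE); cv2.drawContours(k,C,-1,(0,0,255),2)
        k=k[y0*8:(y0+h)*8,x0*8:(x0+w)*8]; out.append(cv2.resize(k,(int(k.shape[1]*560/k.shape[0]),560)))
    cv2.imwrite(nm,np.hstack(out))
save(v0,"pics/r0.png")
E
```

```text
v0 [-0.0881 -0.055  -0.5559  0.    ]
o [ 0.5377255  -0.10531539  0.27301149] ez [ 0.02111971 -0.05247438  0.99839892] side (np.int64(273), np.int64(294), np.int64(164), np.int64(203)) wrist (np.int64(238), np.int64(273), np.int64(133), np.int64(384))
```

View pics/r0.png

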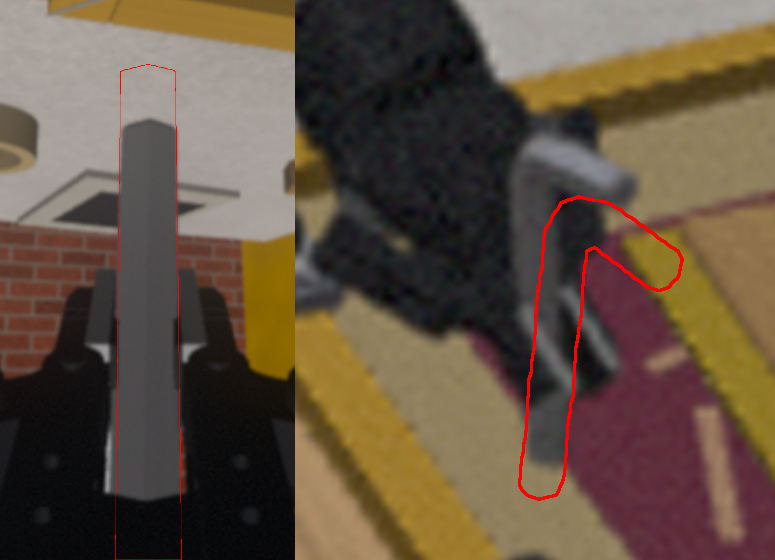

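```bash
cat > fitrel.py <<'E'
from rel import *
import sys
from scipy.optimize import least_squares
def box(m):
    ys=np.where(m.max(1)>.02)[0]; xs=np.where(m.max(0)>.02)[0]
    # subpixel
    def edge(prof):
        i=np.where(prof>.02)[0]; return i[0]+1-prof[i[0]], i[-1]+prof[i[-1]]
    a=edge(m.max(0));b=edge(m.max(1)); return a[0],a[1],b[0],b[1]
def save(v,nm,views,p,T):
    o,Rk=keyworld(p,T,v); out=[]
    for c,im,(x0,y0,w,h) in views:
        k=cv2.resize(im[:,:,::-1],None,fx=8,fy=8,interpolation=cv2.INTER_CUBIC); Q=(cv2.resize(render(c,o,Rk),None,fx=8,fy=8)>.5).astype(np.uint8)
        C,_=cv2.findContours(Q,cv2.RETR_EXTERNAL,cv2.CHAIN_APPROX_NONE); cv2.drawContours(k,C,-1,(0,0,255),2)
        k=k[y0*8:(y0+h)*8,x0*8:(x0+w)*8]; out.append(cv2.resize(k,(int(k.shape[1]*560/k.shape[0]),560)))
    cv2.imwrite(nm,np.hstack(out))
E
python3 - <<'E'
from fitrel import *
import pickle
cw,M,cs,S,p,q=pickle.load(open("L.pkl","rb")); T=R.from_quat(q).as_matrix()
def pts(v):
    o,Rk=keyworld(p,T,v); ex,ey,ez=Rk.T
    lt=o-ez*.133; st=o+ex*.049
    return o,lt,st
# keypoints: side centres: elbow centre, long tip centre, short tip centre ; wrist long tip centre
def f(v):
    v=list(v)+[0]
    o,Rk=keyworld(p,T,v)
    b=box(render(cs,o,Rk)); w=box(render(cw,o,Rk))
    return np.array([b[1]-289.3,b[2]-158.0,b[3]-197.3,w[2]-161])
from scipy.optimize import minimize
for b0 in (-.45,-.55,-.65):
    v0=np.array([-.095,-.07,b0])
    r=minimize(lambda v:(f(v)**2).sum(),v0,method="Nelder-Mead",options=dict(initial_simplex=np.vstack([v0]+[v0+d for d in np.diag([.015,.015,.15])])))
    print(r.x.round(4),r.fun,f(r.x).round(2))
v=list(r.x)+[0]; o,Rk=keyworld(p,T,v); print(o,Rk[:,2])
save(v,"pics/r1.png",((cw,M,(180,100,150,284)),(cs,S,(245,140,60,70))),p,T)
E
```

```text
[-0.1106 -0.06   -0.6468] 1.5723721645520754 [ 0.7  -1.    0.14 -0.25]
[-0.1111 -0.0591 -0.6644] 1.4032372164551905 [ 0.45 -1.    0.45  0.  ]
[-0.1103 -0.0591 -0.6664] 1.6040215301806686 [ 0.7  -0.75  0.7  -0.25]
[ 0.53194851 -0.0906276   0.28907117] [-0.01937273  0.05034628  0.99854391]
```

View pics/r1.png

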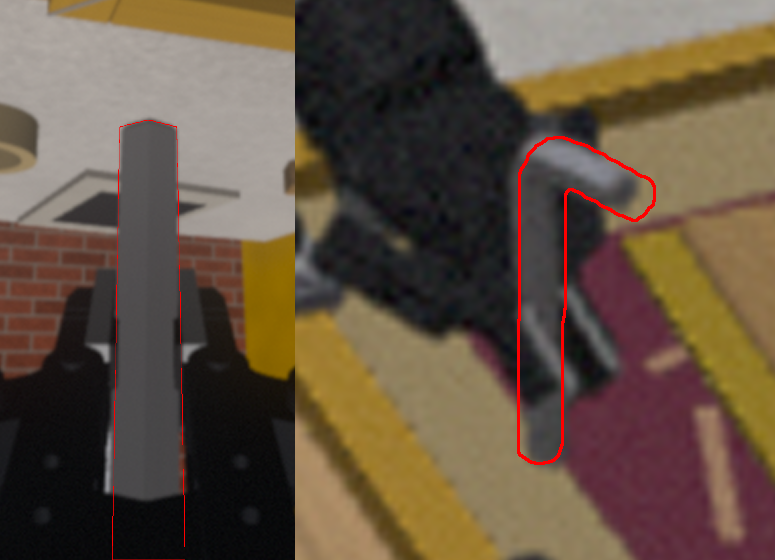

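```bash
cat > move.py <<'E'
from kin import *
from rel import keyworld
def tool_for(o,h,pitch,v):
    """tool pose such that key elbow at o, key x pitched 'pitch' below horizontal at heading h (key x heading), key y horizontal"""
    b=v[2]; al=pitch-b   # tool pitch
    Rt=toolR(h,al); p=np.asarray(o)-Rt@np.array([v[0],v[1],v[3]]); return p,Rt
E
python3 - <<'E'
from move import *
k,_=fit(); s=ctrl.observe()
v=[-.1108,-.0592,-.662,0]; h=np.radians(-68.5)
o,Rk=keyworld(s['tcp_pos'],Rm(s).as_matrix(),v); print("now",o.round(4),Rk.round(3).tolist())
S=np.array([.534,-.0952,.096])
q=s['joint_pos']
P=[(s['tcp_pos'],Rm(s).as_matrix()), tool_for(S+[0,0,.19],h,.75,v), tool_for(S+[0,0,.049+.04],h,np.pi/2,v)]
for a,b in zip(P[:-1],P[1:]):
    qq,e=ik(b[0],b[1],q,k); print(b[0].round(3),qq.round(2),round(e,5),"dq/s",((qq-q)/.833).round(2)); q=qq
    plan(b[0],b[1],10,p0=a[0],R0=R.from_matrix(a[1]))
for w in (0,.6,1.25):
    p,Rt=tool_for(S+[0,0,.036],h-w,np.pi/2,v); q,e=ik(p,Rt,q,k); print(w,q.round(2),round(e,5),p.round(3))
E
```

```text
now [ 0.5318 -0.0902  0.2888] [[0.366, 0.93, -0.018], [-0.929, 0.366, 0.046], [0.049, -0.0, 0.999]]
[ 0.519 -0.057  0.167] [-0.05 -0.05  2.02 -0.16  1.11 -0.36] 0.0 dq/s [-0.39 -0.13 -0.24  1.16 -0.01 -1.11]
row [-0.00453, 0.00835, 3e-05, 2e-05, -3e-05, 0.07994]  |d|mm 9.5 deg 4.58
[0.492 0.012 0.134] [-0.38  0.28  1.87  0.46  1.49 -0.91] 0.0 dq/s [-0.4   0.39 -0.17  0.75  0.46 -0.67]
row [0.00493, 0.00671, 0.0, -0.0, 0.0, 0.08208]  |d|mm 8.3 deg 4.7
0 [-0.38  0.34  1.9   0.47  1.41 -0.96] 0.0 [0.492 0.012 0.081]
0.6 [-0.44  0.24  2.04  0.72  1.15 -0.62] 0.0 [0.56  0.017 0.081]
1.25 [-0.42  0.11  2.2   0.94  0.76 -0.23] 0.0 [ 0.622 -0.022  0.081]
```

>>> servo_tool([
  [[-0.0045, 0.0083, 0, 0, 0, 0.08], [-0.0045, 0.0083, 0, 0, 0, 0.08], [-0.0045, 0.0083, 0, 0, 0, 0.08], [-0.0045, 0.0083, 0, 0, 0, 0.08], [-0.0045, 0.0083, 0, 0, 0, 0.08], [-0.0045, 0.0083, 0, 0, 0, 0.08], [-0.0045, 0.0083, 0, 0, 0, 0.08], [-0.0045, 0.0083, 0, 0, 0, 0.08], [-0.0045, 0.0083, 0, 0, 0, 0.08], [-0.0045, 0.0083, 0, 0, 0, 0.08]],
], squeeze=120)

```text
time_s: 10.0
tcp_pos: [0.5184, -0.0573, 0.1673]
ee_rot: [-0.185, 0.683, 0.078, 0.702]
ft_force: [-1.2, -0.1, -2.9]
finger_gap: 0.141
```

>>> servo_tool([
  [[0.0049, 0.0067, 0, 0, 0, 0.082], [0.0049, 0.0067, 0, 0, 0, 0.082], [0.0049, 0.0067, 0, 0, 0, 0.082], [0.0049, 0.0067, 0, 0, 0, 0.082], [0.0049, 0.0067, 0, 0, 0, 0.082], [0.0049, 0.0067, 0, 0, 0, 0.082], [0.0049, 0.0067, 0, 0, 0, 0.082], [0.0049, 0.0067, 0, 0, 0, 0.082], [0.0049, 0.0067, 0, 0, 0, 0.082], [0.0049, 0.0067, 0, 0, 0, 0.082]],
])

```text
time_s: 10.83
tcp_pos: [0.4917, 0.0103, 0.134]
ee_rot: [0.102, 0.7, 0.351, 0.613]
ft_force: [-0.8, 0.3, -2.9]
finger_gap: 0.14
```

Run:
```python
from fitrel import *
import pickle
s=state(); log()
M=ctrl.capture("wrist");print([(round(d['p'],2),np.round(d['box'],1)) for d in ctrl.trace("wrist","key")]);print([(round(d['p'],2),np.round(d['box'],1)) for d in ctrl.trace("wrist","clamp_screw")])
S=ctrl.capture("side"); print([(round(d['p'],2),np.round(d['box'],1)) for d in ctrl.trace("side","key")])
s=ctrl.observe(); p,T=s['tcp_pos'],Rm(s).as_matrix(); cw,cs=cam("wrist"),cam("side")
pickle.dump((cw,M,cs,S,p,s['ee_rot']),open("F.pkl","wb"))
cv2.imwrite("pics/a8.png",M[:,:,::-1])
v=[-.1108,-.0592,-.662,0]
save(v,"pics/r2.png",((cw,M,(160,0,200,284)),(cs,S,(235,150,70,80))),p,T)
```

```text
t 10.83 tcp [0.4917 0.0103 0.134 ] gap 0.14 F [-0.79  0.32 -2.93] T [-0.409 -0.14  -0.03 ] q [-0.386  0.278  1.871  0.464  1.497 -0.917]
[[-0.227, -0.288, 0.93], [0.573, 0.732, 0.367], [-0.787, 0.617, -0.001]]
[(0.61, array([255.4, 257.4,  36. , 193.7]))]
[]
[(0.55, array([259.5, 185. ,  31.6,  33. ]))]
```

View pics/a8.png

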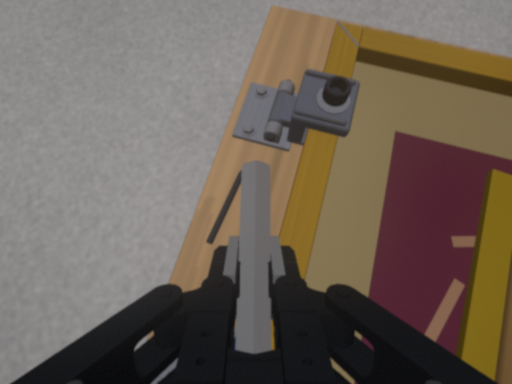

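View pics/r2.png

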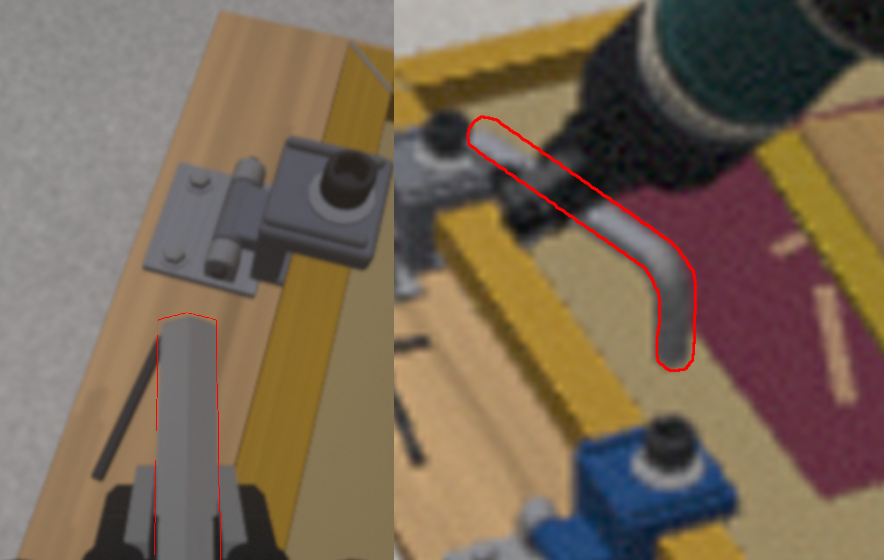

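Run:
```python
from fitrel import *
import pickle
cw,M,cs,S,p,q=pickle.load(open("L.pkl","rb"))
c1,M1=pickle.load(open("wrist1.pkl","rb"))
cwf,Mf,csf,Sf,pf,qf=pickle.load(open("F.pkl","rb"))
a=np.linspace(0,2*np.pi,60)
def ov(im,c,x0,y0,w,h,f,ctrs):
    k=cv2.resize(im[y0:y0+h,x0:x0+w,::-1],None,fx=f,fy=f,interpolation=cv2.INTER_CUBIC)
    for (x,y),col in ctrs:
        for z in (.096,.080):
            X=np.stack([x+.012*np.cos(a),y+.012*np.sin(a),0*a+z],1); K,Rr,t=c; u=(X@Rr.T+t)@K.T;u=u[:,:2]/u[:,2:]
            cv2.polylines(k,[(((u-[x0,y0])+.5)*f).round().astype(np.int32)],True,col,1)
    return k
c=[((.534,-.0952),(0,0,255))]
A=ov(M,cw,220,0,80,85,5,c); B=ov(Sf,csf,255,195,40,42.5.__int__(),10,c); 
B=cv2.resize(B,(400,425)); A=cv2.resize(A,(400,425)); cv2.imwrite("pics/s0.png",np.hstack([A,B]))
```

```text
(no output)
```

View pics/s0.png

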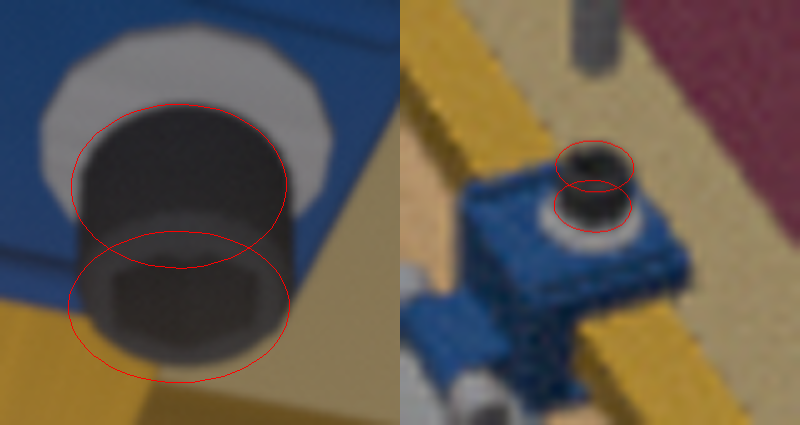

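Run:
```python
from fitrel import *
import pickle
from scipy.optimize import minimize
cw,M,cs,S,p,q=pickle.load(open("L.pkl","rb"))
c1,M1=pickle.load(open("wrist1.pkl","rb"))
cwf,Mf,csf,Sf,pf,qf=pickle.load(open("F.pkl","rb"))
a=np.linspace(0,2*np.pi,60)
def cyl(c,x,y,zo=0):
    X=np.vstack([np.stack([x+.012*np.cos(a),y+.012*np.sin(a),0*a+z+zo],1) for z in (.096,.080)]); K,Rr,t=c; u=(X@Rr.T+t)@K.T;u=u[:,:2]/u[:,2:]
    m=np.zeros((384*4,512*4),np.uint8); cv2.fillConvexPoly(m,cv2.convexHull(((u+.5)*4*16).astype(np.int32)),255,shift=4); return cv2.resize(m,(512,384),interpolation=cv2.INTER_AREA)/255.
def dark(im,roi,th):
    x0,y0,x1,y1=roi; g=im.max(2).astype(float); m=np.zeros(g.shape); m[y0:y1,x0:x1]=np.clip((th-g[y0:y1,x0:x1])/20+.5,0,1); return m
D=[("wristL",cw,M,(230,15,285,80),75),("sideF",csf,Sf,(266,205,284,222),75)]
for n,c,im,roi,th in D:
    m=dark(im,roi,th); print(n,m.sum(), im[roi[1]:roi[3],roi[0]:roi[2]].max(2).min())
    cv2.imwrite(f"pics/d_{n}.png",cv2.resize(m[roi[1]:roi[3],roi[0]:roi[2]]*255,None,fx=8,fy=8,interpolation=cv2.INTER_NEAREST))
    for zf in (0,1):
      def f(v):
        r=cyl(c,v[0],v[1],v[2] if zf else 0); return 1-np.minimum(m,r).sum()/np.maximum(m,r).sum()
      v0=np.array([.534,-.0952,0])[:2+zf]
      r=minimize(f,v0,method="Nelder-Mead",options=dict(initial_simplex=np.vstack([v0]+[v0+d for d in np.diag([.004,.004,.004][:2+zf])]))); print(n,r.x.round(4),round(r.fun,3))
```

```text
wristL 1912.4499999999998 34
wristL [ 0.5347 -0.0951] 0.117
wristL [ 0.5385 -0.1045 -0.0104] 0.056
sideF 46.85 24
sideF [ 0.5342 -0.0928] 0.296
sideF [ 5.339e-01 -9.380e-02 -1.000e-04] 0.297[ WARN:0@0.103] global loadsave.cpp:1063 imwrite_ Unsupported depth image for selected encoder is fallbacked to CV_8U.
```

Run:
```python
from fitrel import *
import pickle
from scipy.optimize import minimize
cw,M,cs,S,p,q=pickle.load(open("L.pkl","rb"))
cwf,Mf,csf,Sf,pf,qf=pickle.load(open("F.pkl","rb"))
a=np.linspace(0,2*np.pi,60)
def cyl(c,x,y,r=.012,hh=.016):
    X=np.vstack([np.stack([x+r*np.cos(a),y+r*np.sin(a),0*a+z],1) for z in (.096+hh/2-.008,.088-hh/2)]); K,Rr,t=c; u=(X@Rr.T+t)@K.T;u=u[:,:2]/u[:,2:]
    m=np.zeros((384*4,512*4),np.uint8); cv2.fillConvexPoly(m,cv2.convexHull(((u+.5)*4*16).astype(np.int32)),255,shift=4); return cv2.resize(m,(512,384),interpolation=cv2.INTER_AREA)/255.
for n,c,im,roi in [("wristL",cw,M,(230,15,285,80)),("sideF",csf,Sf,(266,205,284,222)),("sideL",cs,S,(266,203,284,222))]:
  for th in (60,75,90):
    g=im.max(2).astype(float); x0,y0,x1,y1=roi; m=np.zeros(g.shape); m[y0:y1,x0:x1]=np.clip((th-g[y0:y1,x0:x1])/20+.5,0,1)
    W=np.zeros(g.shape);W[y0:y1,x0:x1]=1
    def f(v):
        r=cyl(c,v[0],v[1],v[2])*W; return 1-np.minimum(m,r).sum()/np.maximum(m,r).sum()
    v0=np.array([.534,-.0952,.0115])
    r=minimize(f,v0,method="Nelder-Mead",options=dict(initial_simplex=np.vstack([v0]+[v0+d for d in np.diag([.004,.004,.001])]))); print(n,th,r.x.round(4),round(r.fun,3))
```

```text
wristL 60 [ 0.5341 -0.0936  0.0106] 0.146
wristL 75 [ 0.5342 -0.0936  0.0108] 0.087
wristL 90 [ 0.5342 -0.0936  0.0112] 0.097
sideF 60 [ 0.5339 -0.0951  0.0084] 0.176
sideF 75 [ 0.5342 -0.0947  0.0101] 0.171
sideF 90 [ 0.534  -0.0959  0.0103] 0.296
sideL 60 [ 0.5344 -0.0951  0.0089] 0.164
sideL 75 [ 0.5341 -0.0951  0.0104] 0.212
sideL 90 [ 0.5338 -0.0955  0.0109] 0.344
```

Run:
```python
from fitrel import *
import pickle
from scipy.optimize import minimize
# fresh trace at current pose
S=ctrl.capture("side"); r=ctrl.trace("side","key"); mF=r[0]['mask'].astype(float); print(r[0]['p'],r[0]['box'])
cw,M,cs,SL,p,q=pickle.load(open("L.pkl","rb")); T=R.from_quat(q).as_matrix()
cwf,Mf,csf,Sf,pf,qf=pickle.load(open("F.pkl","rb")); Tf=R.from_quat(qf).as_matrix()
k=cv2.resize(S[150:230,235:305,::-1],None,fx=8,fy=8,interpolation=cv2.INTER_CUBIC)
Q=(cv2.resize(mF[150:230,235:305],None,fx=8,fy=8)>.5).astype(np.uint8); C,_=cv2.findContours(Q,cv2.RETR_EXTERNAL,cv2.CHAIN_APPROX_NONE); cv2.drawContours(k,C,-1,(0,255,0),1)
pickle.dump(mF,open("mF.pkl","wb"))
W=np.zeros(mF.shape); W[168:210,263:290]=1
def f(v,full=False):
    o,Rk=keyworld(pf,Tf,v); r=render(csf,o,Rk)*W; m=mF*W; e=1-np.minimum(m,r).sum()/np.maximum(m,r).sum()
    w=box(render(cwf,o,Rk))[2]; return e+.02*abs(w-163)+ 20*abs(v[3])
v0=np.array([-.1108,-.0592,-.662,0])
r=minimize(f,v0,method="Nelder-Mead",options=dict(initial_simplex=np.vstack([v0]+[v0+d for d in np.diag([.006,.006,.06,.001])]),maxiter=300)); print(r.x.round(4),r.fun,f(v0))
v=r.x; o,Rk=keyworld(pf,Tf,v); print("o",o,"ex",Rk[:,0],"tip",o+Rk[:,0]*.049,"wristtop",box(render(cwf,o,Rk))[2])
o,Rk=keyworld(pf,Tf,v0); print("v0 tip",o+Rk[:,0]*.049,"wristtop",box(render(cwf,o,Rk))[2])
Q=(cv2.resize(render(csf,*keyworld(pf,Tf,v))[150:230,235:305],None,fx=8,fy=8)>.5).astype(np.uint8); C,_=cv2.findContours(Q,cv2.RETR_EXTERNAL,cv2.CHAIN_APPROX_NONE); cv2.drawContours(k,C,-1,(0,0,255),1)
cv2.imwrite("pics/r3.png",k[:600])
```

```text
0.61 [262.0, 186.1, 28.8, 28.7]
[-1.088e-01 -6.200e-02 -6.586e-01  2.000e-04] 0.35495434997866465 0.41634973639865297
o [ 0.53467045 -0.09709965  0.18217581] ex [-1.41175239e-03  7.62727549e-04 -9.99998713e-01] tip [ 0.53460128 -0.09706228  0.13317587] wristtop 163.0
v0 tip [ 0.53413739 -0.09633837  0.1364881 ] wristtop 158.5607843137255
```

View pics/r3.png

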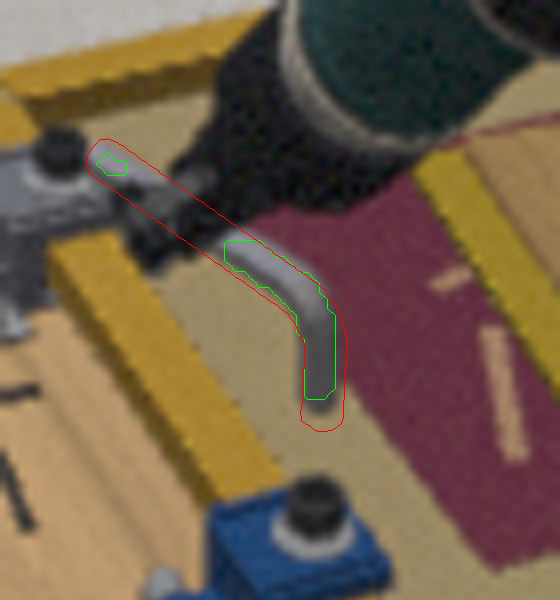

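Run:
```python
from fitrel import *
import pickle
S=ctrl.capture("side")
from scipy.ndimage import map_coordinates
g=S.astype(float)
# profiles
print("col profile rows 196-206 at col 274,275"); print(S[190:208,274:276].tolist())
print("row 195", S[195,266:284].tolist())
print("row 190", S[190,266:286].tolist())
print("col 266", S[170:192,266].tolist())
cwf,Mf,*_=pickle.load(open("F.pkl","rb"))
print("wrist col 256",[ (r,Mf[r,256].tolist()) for r in range(156,170)])
```

```text
col profile rows 196-206 at col 274,275
[[[77, 76, 77], [84, 81, 81]], [[80, 79, 80], [82, 78, 77]], [[74, 71, 71], [69, 70, 70]], [[75, 75, 73], [72, 71, 72]], [[71, 71, 73], [71, 68, 71]], [[74, 76, 78], [76, 74, 74]], [[76, 73, 74], [76, 75, 77]], [[76, 74, 72], [77, 73, 72]], [[78, 76, 76], [72, 74, 75]], [[77, 73, 75], [73, 70, 72]], [[76, 72, 71], [84, 80, 80]], [[109, 99, 84], [117, 107, 85]], [[151, 134, 98], [153, 134, 99]], [[155, 136, 101], [157, 136, 102]], [[154, 138, 101], [151, 132, 98]], [[155, 139, 103], [151, 135, 99]], [[152, 131, 95], [156, 138, 101]], [[152, 136, 97], [154, 135, 100]]]
row 195 [[151, 133, 97], [153, 135, 99], [153, 136, 99], [152, 137, 100], [153, 137, 97], [151, 135, 98], [105, 97, 84], [82, 78, 82], [74, 76, 78], [76, 74, 74], [77, 74, 74], [78, 64, 65], [96, 47, 62], [99, 48, 63], [106, 54, 70], [99, 48, 64], [98, 46, 61], [98, 47, 64]]
row 190 [[152, 134, 98], [153, 136, 99], [153, 136, 99], [156, 139, 101], [154, 140, 100], [150, 133, 97], [91, 87, 80], [83, 80, 82], [77, 76, 77], [84, 81, 81], [76, 76, 74], [85, 60, 66], [98, 51, 61], [102, 50, 64], [99, 50, 65], [97, 43, 59], [100, 48, 65], [100, 48, 63], [102, 46, 65], [98, 46, 63]]
col 266 [[26, 20, 28], [20, 18, 20], [25, 27, 25], [7, 10, 6], [19, 25, 26], [27, 26, 27], [39, 26, 31], [75, 50, 59], [115, 88, 95], [133, 132, 137], [139, 142, 149], [133, 134, 143], [111, 115, 119], [84, 84, 83], [109, 103, 85], [151, 135, 101], [153, 139, 102], [155, 136, 100], [153, 137, 100], [153, 136, 101], [152, 134, 98], [152, 135, 99]]
wrist col 256 [(156, [154, 125, 91]), (157, [153, 122, 90]), (158, [152, 123, 91]), (159, [149, 121, 93]), (160, [130, 112, 97]), (161, [114, 105, 102]), (162, [109, 104, 104]), (163, [110, 106, 106]), (164, [111, 106, 107]), (165, [110, 106, 106]), (166, [111, 106, 106]), (167, [110, 106, 106]), (168, [109, 105, 105]), (169, [110, 105, 105])]
```

```bash
cat > kp.py <<'E'
from fitrel import *
def edges(prof,i0):  # prof coverage array -> first/last edge coordinate in centre convention
    i=np.where(prof>.02)[0]; j=i[0]; k=i[-1]
    return i0+j+.5-prof[j] , i0+k-.5+prof[k]
def feats(v,p,T,cs,cw):
    o,Rk=keyworld(p,T,v); s=render(cs,o,Rk)
    w=render(cw,o,Rk)
    bot=edges(s[:,274],0)[1]; l1,r1=edges(s[195,:],0); l0,r0=edges(s[190,265:],265); t,b=edges(s[:,266],0)
    wt=edges(w[:,256],0)[0]
    return np.array([bot,(l1+r1)/2,(l0+r0)/2,(t+b)/2,wt])
obs=np.array([201.0,274.45,274.25,181.0,160.0])
E
python3 - <<'E'
from kp import *
import pickle
from scipy.optimize import minimize
cwf,Mf,csf,Sf,pf,qf=pickle.load(open("F.pkl","rb")); Tf=R.from_quat(qf).as_matrix()
def f(v):
    try: return (((feats([*v,0],pf,Tf,csf,cwf)-obs)*[1,2,2,1,.7])**2).sum()
    except IndexError: return 1e3
v0=np.array([-.1108,-.0592,-.662]); print(feats([*v0,0],pf,Tf,csf,cwf)-obs)
r=minimize(f,v0,method="Nelder-Mead",options=dict(initial_simplex=np.vstack([v0]+[v0+d for d in np.diag([.006,.006,.06])]),maxiter=400)); v=[*r.x,0]
print(np.round(v,4),r.fun,feats(v,pf,Tf,csf,cwf)-obs); o,Rk=keyworld(pf,Tf,v); print("tip",o+Rk[:,0]*.049,"ex",Rk[:,0])
w=box(render(csf,o,Rk)); print("left",w[0])
E
```

```text
[ 1.4372549   0.4245098   0.40686275  0.5627451  -1.6254902 ]
[-0.1123 -0.0502 -0.8193  0.    ] 0.41898596693581525 [-0.3745098   0.23823529  0.00098039  0.18627451 -0.18627451]
tip [ 0.53467879 -0.09769048  0.14385009] ex [ 0.05733728 -0.14817303 -0.98729792]
left 244.5607843137255
```

Run:
```python
from kp import *
import pickle
cwf,Mf,csf,Sf,pf,qf=pickle.load(open("F.pkl","rb")); Tf=R.from_quat(qf).as_matrix()
for r in (168,180,200,220,232): print(r,[(c,Mf[r,c].tolist()) for c in list(range(238,246))+list(range(267,275))])
for r in (320,335,345,350,352,354): print(r,[(c,Mf[r,c].tolist()) for c in list(range(230,242))+list(range(268,280))])
print([(r,Mf[r,255].tolist()) for r in range(344,358)])
k=cv2.resize(Mf[150:370,200:310,::-1],None,fx=5,fy=5,interpolation=cv2.INTER_CUBIC); cv2.imwrite("pics/w9.png",cv2.resize(k,(400,600)) if 0 else k[500:1100])
```

```text
168 [(238, [148, 120, 89]), (239, [148, 120, 89]), (240, [144, 118, 90]), (241, [133, 116, 99]), (242, [122, 114, 109]), (243, [116, 113, 113]), (244, [116, 113, 113]), (245, [116, 114, 114]), (267, [106, 102, 102]), (268, [108, 102, 102]), (269, [113, 104, 99]), (270, [129, 109, 90]), (271, [136, 110, 81]), (272, [134, 108, 78]), (273, [132, 106, 77]), (274, [131, 106, 78])]
180 [(238, [61, 56, 56]), (239, [57, 53, 50]), (240, [69, 65, 63]), (241, [97, 94, 93]), (242, [113, 109, 109]), (243, [115, 113, 113]), (244, [116, 113, 114]), (245, [115, 113, 113]), (267, [107, 102, 102]), (268, [107, 103, 101]), (269, [112, 103, 98]), (270, [124, 105, 86]), (271, [130, 106, 79]), (272, [130, 105, 77]), (273, [131, 106, 77]), (274, [136, 109, 79])]
200 [(238, [154, 124, 92]), (239, [151, 123, 93]), (240, [138, 120, 102]), (241, [123, 115, 110]), (242, [116, 113, 113]), (243, [115, 113, 113]), (244, [115, 113, 113]), (245, [115, 113, 113]), (267, [107, 103, 102]), (268, [107, 102, 102]), (269, [114, 105, 101]), (270, [129, 110, 93]), (271, [143, 116, 89]), (272, [147, 119, 87]), (273, [149, 12
[... 3525 characters left out ...]
, [22, 23, 26]), (236, [23, 24, 27]), (237, [21, 24, 25]), (238, [21, 22, 26]), (239, [21, 22, 24]), (240, [22, 23, 25]), (241, [22, 25, 26]), (268, [23, 25, 27]), (269, [21, 22, 25]), (270, [21, 22, 25]), (271, [21, 21, 25]), (272, [21, 22, 24]), (273, [22, 24, 25]), (274, [22, 24, 26]), (275, [22, 22, 25]), (276, [21, 23, 25]), (277, [21, 23, 25]), (278, [21, 23, 25]), (279, [23, 24, 26])]
[(344, [100, 98, 99]), (345, [101, 99, 100]), (346, [101, 99, 100]), (347, [100, 98, 99]), (348, [101, 99, 100]), (349, [100, 98, 99]), (350, [100, 98, 99]), (351, [100, 97, 99]), (352, [94, 92, 94]), (353, [72, 70, 72]), (354, [40, 40, 43]), (355, [24, 24, 27]), (356, [21, 24, 25]), (357, [20, 21, 24])]
```

View pics/w9.png

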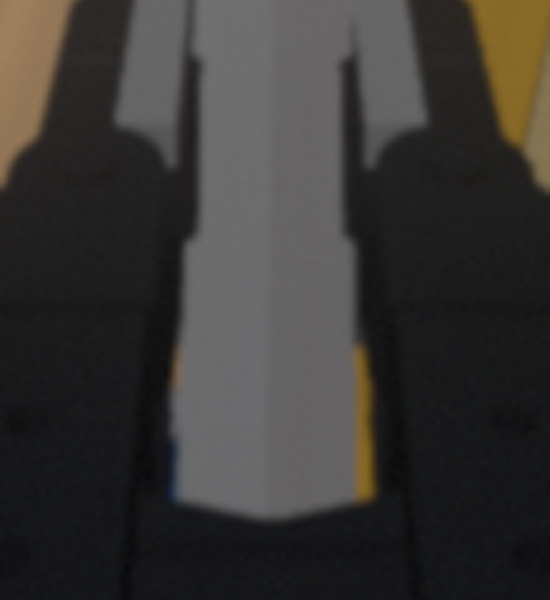

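```bash
cat > kp2.py <<'E'
from kp import *
import pickle
from scipy.optimize import minimize
cwf,Mf,csf,Sf,pf,qf=pickle.load(open("F.pkl","rb")); Tf=R.from_quat(qf).as_matrix()
rows=[168,200,220,232,345]
obsW=np.array([28.7,29.8,30.4,30.9,36.0])
def wf(v):
    o,Rk=keyworld(pf,Tf,v); w=render(cwf,o,Rk); return np.array([w[r].sum() for r in rows])
def res(v):
    v=[*v,0]; return np.r_[(feats(v,pf,Tf,csf,cwf)-obs)*[1,2,2,1,1], (wf(v)-obsW)*2]
E
python3 - <<'E'
from kp2 import *
def f(v):
    try: return (res(v)**2).sum()
    except IndexError: return 1e3
for b in (-.66,-.73,-.8):
    v0=np.array([-.111,-.056,b])
    r=minimize(f,v0,method="Nelder-Mead",options=dict(initial_simplex=np.vstack([v0]+[v0+d for d in np.diag([.006,.006,.06])]),maxiter=400)); v=[*r.x,0]
    print(np.round(v,4),r.fun,res(r.x).round(2)); o,Rk=keyworld(pf,Tf,v); print("o",o.round(4),"tip",(o+Rk[:,0]*.049).round(4),"ex",Rk[:,0].round(3))
for b in (-.62,-.66,-.7,-.74,-.78,-.82,-.86):
    r=minimize(lambda u:f([u[0],u[1],b]),[-.111,-.056],method="Nelder-Mead",options=dict(initial_simplex=[[-.111,-.056],[-.105,-.056],[-.111,-.05]])); o,Rk=keyworld(pf,Tf,[*r.x,b,0]); print(b,r.x.round(4),round(r.fun,2),res([*r.x,b]).round(2),(o+Rk[:,0]*.049).round(4))
E
```

```text
[-0.1098 -0.0569 -0.7205  0.    ] 5.390019223375626 [ 1.44  0.6   0.31  0.94 -0.31 -0.9  -0.1   0.2   0.21 -1.  ]
o [ 0.5333 -0.094   0.1861] tip [ 0.5343 -0.0968  0.1372] ex [ 0.021 -0.057 -0.998]
[-0.1119 -0.0558 -0.726   0.    ] 3.5876547481738137 [ 0.88  0.85  0.75  0.41 -0.81 -0.77 -0.1   0.2   0.21 -0.13]
o [ 0.5334 -0.0944  0.1884] tip [ 0.5346 -0.0974  0.1395] ex [ 0.023 -0.062 -0.998]
[-0.1119 -0.0558 -0.7288  0.    ] 3.4518300653595126 [ 0.88  0.85  0.75  0.41 -0.56 -0.9  -0.1   0.2   0.21 -0.13]
o [ 0.5334 -0.0944  0.1884] tip [ 0.5346 -0.0975  0.1395] ex [ 0.024 -0.064 -0.998]
-0.62 [-0.1058 -0.0627] 20.36 [ 2.75  0.41 -0.69  1.75 -0.88  1.1   1.4   1.21  1.2  -1.5 ] [ 0.5333 -0.0942  0.1304]
-0.66 [-0.1081 -0.0606] 10.32 [ 2.25  0.66  0.06  1.31 -0.37  0.11  0.4   0.71  0.21 -1.5 ] [ 0.5339 -0.0957  0.1335]
-0.7 [-0.1099 -0.058 ] 6.23 [ 1.44  0.85  0.25  0.87 -0.56 -0.4   0.4   0.71  0.7  -1.  ] [ 0.5343 -0.0967  0.1366]
-0.74 [-0.1127 -0.0553] 3.52 [ 0.56  1.1   0.94  0.37 -0.06 -0.9  -0.1   0.2   0.21 -0.25] [ 0.5348 -0.0981  0.1406]
-0.78 [-0.1132 -0.052 ] 5.35 [-0.12  0.85  0.75  0.   -1.31 -1.27 -0.6   0.2   0.21  0.5 ] [ 0.5347 -0.0978  0.1431]
-0.82 [-0.1152 -0.0489] 12.27 [-1.    1.1   0.56 -0.53 -0.94 -2.15 -1.1  -0.67  0.21  1.5 ] [ 0.535  -0.0985  0.1469]
-0.86 [-0.1166 -0.0455] 20.83 [-2.12  1.1   0.44 -1.09 -1.44 -2.52 -1.1  -0.3  -0.04  2.  ] [ 0.535  -0.0985  0.1504]
```

Run:
```python
from move import *
s=ctrl.observe()
v=[-.1122,-.0555,-.735,-.0007]; h=np.arctan2(-Rm(s).as_matrix()[0,2],Rm(s).as_matrix()[1,2]); print(np.degrees(h))
p,Rt=tool_for([.5342,-.0945,.096+.012+.049],h,np.pi/2,v)
plan(p,Rt,10); plan(p,Rt,8)
```

```text
-68.4328946240098
row [0.00207, -0.00132, 8e-05, 6e-05, 8e-05, 0.00758]  |d|mm 2.5 deg 0.43
row [0.00259, -0.00165, 0.0001, 8e-05, 0.0001, 0.00948]  |d|mm 3.1 deg 0.54
```

>>> servo_tool([
  [[0.0026, -0.00165, 0.0001, 0, 0, 0.0095], [0.0026, -0.00165, 0.0001, 0, 0, 0.0095], [0.0026, -0.00165, 0.0001, 0, 0, 0.0095], [0.0026, -0.00165, 0.0001, 0, 0, 0.0095], [0.0026, -0.00165, 0.0001, 0, 0, 0.0095], [0.0026, -0.00165, 0.0001, 0, 0, 0.0095], [0.0026, -0.00165, 0.0001, 0, 0, 0.0095], [0.0026, -0.00165, 0.0001, 0, 0, 0.0095], [0, 0, 0, 0, 0, 0], [0, 0, 0, 0, 0, 0]],
])

```text
time_s: 12.07
tcp_pos: [0.4915, 0.014, 0.1096]
ee_rot: [0.128, 0.696, 0.373, 0.6]
ft_force: [-0.4, -0.8, -1.8]
finger_gap: 0.138
```

Run:
```python
from fitrel import *
import pickle
s=state(); log()
M=ctrl.capture("wrist");S=ctrl.capture("side");Tp=ctrl.capture("top")
s=ctrl.observe(); p,T=s['tcp_pos'],Rm(s).as_matrix(); cw,cs,ct=cam("wrist"),cam("side"),cam("top")
pickle.dump((cw,M,cs,S,ct,Tp,p,s['ee_rot']),open("G.pkl","wb"))
v=[-.1122,-.0555,-.735,-.0007]
save(v,"pics/r4.png",((cs,S,(240,165,50,60)),(ct,Tp,(260,150,50,60))),p,T)
cv2.imwrite("pics/r4raw.png",np.hstack([cv2.resize(S[165:225,240:290,::-1],(500,600),interpolation=cv2.INTER_CUBIC)]))
o,Rk=keyworld(p,T,v); print("tip",o+Rk[:,0]*.049)
```

```text
t 12.07 tcp [0.4915 0.014  0.1096] gap 0.138 F [-0.38 -0.82 -1.81] T [-0.425 -0.133 -0.017] q [-0.405  0.349  1.867  0.499  1.504 -0.965]
[[-0.247, -0.27, 0.931], [0.626, 0.688, 0.366], [-0.74, 0.673, -0.001]]
tip [ 0.5338934  -0.09461981  0.10703794]
```

View pics/r4.png

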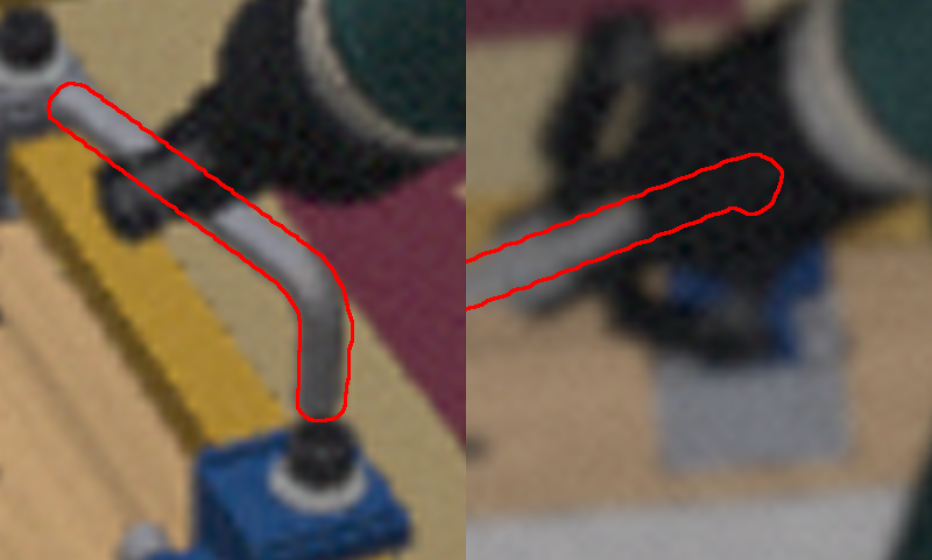

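View pics/r4raw.png

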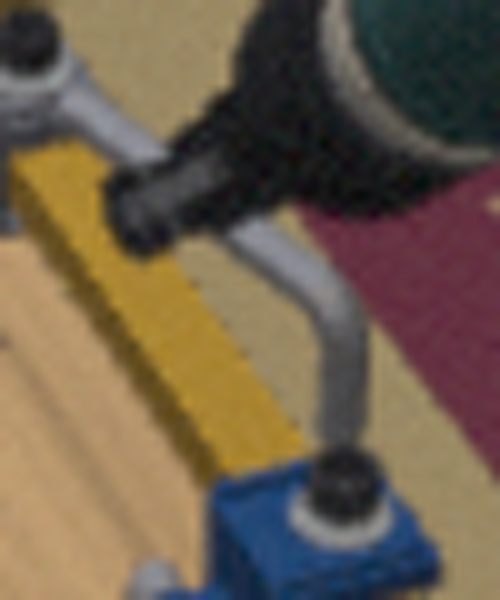

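>>> servo_tool([
  [[0.0006, -0.00054, 0, 0, 0, 0], [0.0006, -0.00054, 0, 0, 0, 0], [0.0006, -0.00054, 0, 0, 0, 0], [0.0006, -0.00054, 0, 0, 0, 0], [0.0006, -0.00054, 0, 0, 0, 0], [0.0006, -0.00054, 0, 0, 0, 0], [0.0006, -0.00054, 0, 0, 0, 0], [0.0006, -0.00054, 0, 0, 0, 0], [0.0006, -0.00054, 0, 0, 0, 0], [0.0006, -0.00054, 0, 0, 0, 0]],
])

```text
time_s: 13.05
tcp_pos: [0.4917, 0.014, 0.1019]
ee_rot: [0.127, 0.696, 0.373, 0.6]
ft_force: [-0.1, -1.0, -2.4]
finger_gap: 0.137
```

```bash
cat > look.py <<'E'
from fitrel import *
import pickle,sys
def look(nm,v=[-.1122,-.0555,-.735,-.0007]):
    s=state(); log()
    S=ctrl.capture("side"); s=ctrl.observe(); p,T=s['tcp_pos'],Rm(s).as_matrix(); cs=cam("side")
    pickle.dump((cs,S,p,s['ee_rot']),open(nm+".pkl","wb"))
    o,Rk=keyworld(p,T,v); print("tip",(o+Rk[:,0]*.049).round(4),"o",o.round(4))
    a=cv2.resize(S[180:225,255:295,::-1],(480,540),interpolation=cv2.INTER_CUBIC); cv2.imwrite(f"pics/{nm}.png",a)
E
python3 -c "
from look import *
look('g1')"
```

```text
t 13.05 tcp [0.4917 0.014  0.1019] gap 0.137 F [-0.11 -0.96 -2.4 ] T [-0.469 -0.11   0.014] q [-0.405  0.358  1.871  0.5    1.492 -0.972]
[[-0.247, -0.271, 0.93], [0.626, 0.689, 0.367], [-0.74, 0.672, -0.0]]
tip [ 0.5336 -0.0945  0.0984] o [ 0.5337 -0.0946  0.1474]
```

View pics/g1.png

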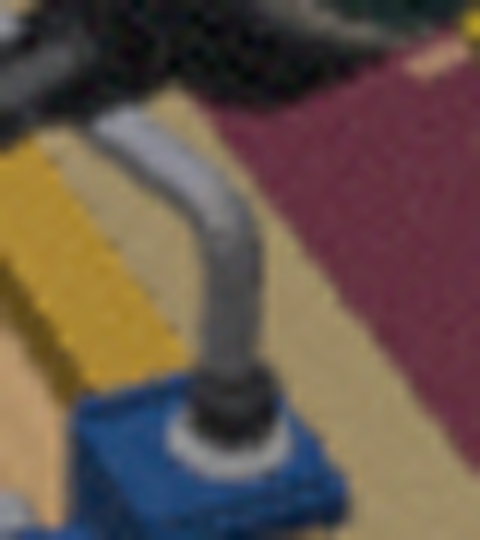

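>>> servo_tool([
  [[0.00022, -0.0002, 3e-05, 0, 0, 0], [0.00022, -0.0002, 3e-05, 0, 0, 0], [0.00022, -0.0002, 3e-05, 0, 0, 0], [0.00022, -0.0002, 3e-05, 0, 0, 0], [0.00022, -0.0002, 3e-05, 0, 0, 0], [0.00022, -0.0002, 3e-05, 0, 0, 0], [0.00022, -0.0002, 3e-05, 0, 0, 0], [0.00022, -0.0002, 3e-05, 0, 0, 0], [0.00022, -0.0002, 3e-05, 0, 0, 0], [0.00022, -0.0002, 3e-05, 0, 0, 0]],
])

```text
time_s: 13.93
tcp_pos: [0.4919, 0.0141, 0.099]
ee_rot: [0.127, 0.696, 0.373, 0.6]
ft_force: [0.4, -0.5, -1.8]
finger_gap: 0.141
```

```bash
python3 -c "
from look import *
look('g2')"
```

```text
t 13.93 tcp [0.4919 0.0141 0.099 ] gap 0.141 F [ 0.38 -0.49 -1.81] T [-0.474 -0.208 -0.052] q [-0.405  0.362  1.872  0.5    1.487 -0.974]
[[-0.247, -0.271, 0.93], [0.626, 0.689, 0.367], [-0.74, 0.673, -0.0]]
tip [ 0.534  -0.0944  0.0957] o [ 0.534  -0.0945  0.1447]
```

View pics/g2.png

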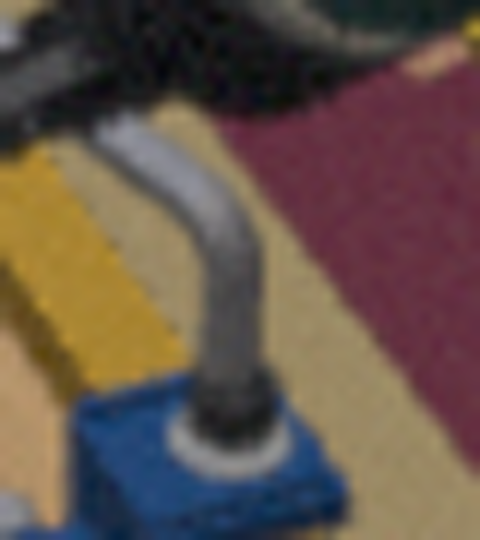

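>>> servo_tool([
  [[0.00022, -0.0002, 0, 0, 0, 0], [0.00022, -0.0002, 0, 0, 0, 0], [0.00022, -0.0002, 0, 0, 0, 0], [0.00022, -0.0002, 0, 0, 0, 0], [0.00022, -0.0002, 0, 0, 0, 0], [0.00022, -0.0002, 0, 0, 0, 0], [0.00022, -0.0002, 0, 0, 0, 0], [0.00022, -0.0002, 0, 0, 0, 0], [0.00022, -0.0002, 0, 0, 0, 0], [0.00022, -0.0002, 0, 0, 0, 0]],
])

```text
time_s: 14.82
tcp_pos: [0.4923, 0.0141, 0.0963]
ee_rot: [0.127, 0.695, 0.373, 0.601]
ft_force: [1.0, 1.3, -0.6]
finger_gap: 0.141
```

```bash
python3 -c "
from look import *
look('g3')"
```

```text
t 14.82 tcp [0.4923 0.0141 0.0963] gap 0.141 F [ 1.02  1.35 -0.63] T [-0.353 -0.271 -0.035] q [-0.405  0.366  1.873  0.501  1.483 -0.977]
[[-0.246, -0.272, 0.93], [0.626, 0.689, 0.367], [-0.74, 0.672, 0.0]]
tip [ 0.5342 -0.0944  0.093 ] o [ 0.5343 -0.0945  0.142 ]
```

View pics/g3.png

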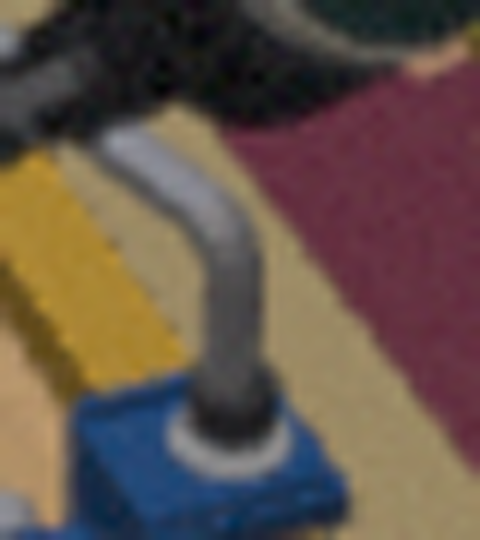

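```bash
python3 -c "
from h import *
T=Rm().as_matrix()
for d in ((.0003,.0006,-.003),(0,0,-.003)): print((T.T@np.array(d)/10).round(6))"
```

```text
[ 2.52e-04 -1.69e-04  5.00e-05]
[ 0.000222 -0.000202 -0.      ]
```

>>> servo_tool([
  [[0.00025, -0.00017, 5e-05, 0, 0, 0], [0.00025, -0.00017, 5e-05, 0, 0, 0], [0.00025, -0.00017, 5e-05, 0, 0, 0], [0.00025, -0.00017, 5e-05, 0, 0, 0], [0.00025, -0.00017, 5e-05, 0, 0, 0], [0.00025, -0.00017, 5e-05, 0, 0, 0], [0.00025, -0.00017, 5e-05, 0, 0, 0], [0.00025, -0.00017, 5e-05, 0, 0, 0], [0.00025, -0.00017, 5e-05, 0, 0, 0], [0.00025, -0.00017, 5e-05, 0, 0, 0]],
])

```text
time_s: 15.7
tcp_pos: [0.4925, 0.0145, 0.093]
ee_rot: [0.127, 0.696, 0.373, 0.601]
ft_force: [1.7, -1.1, -0.8]
finger_gap: 0.14
```

```bash
python3 -c "
from look import *
look('g4')"
```

```text
t 15.7 tcp [0.4925 0.0145 0.093 ] gap 0.14 F [ 1.7  -1.13 -0.78] T [-0.682 -0.572 -0.05 ] q [-0.404  0.37   1.874  0.501  1.478 -0.978]
[[-0.246, -0.271, 0.93], [0.625, 0.689, 0.366], [-0.741, 0.672, 0.0]]
tip [ 0.5345 -0.0941  0.0898] o [ 0.5345 -0.0942  0.1388]
```

View pics/g4.png

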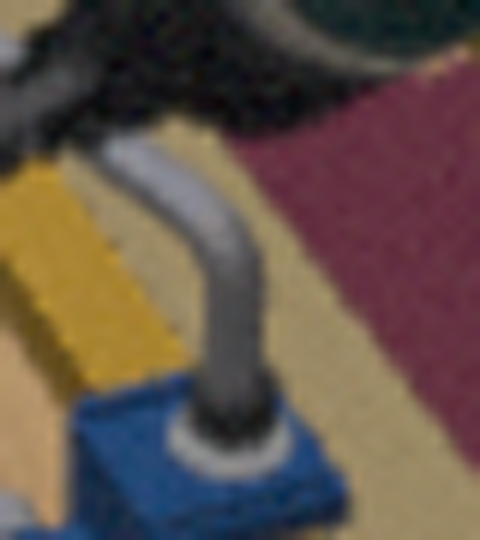

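>>> servo_tool([
  [[0.00022, -0.0002, 0, 0, 0, 0], [0.00022, -0.0002, 0, 0, 0, 0], [0.00022, -0.0002, 0, 0, 0, 0], [0.00022, -0.0002, 0, 0, 0, 0], [0.00022, -0.0002, 0, 0, 0, 0], [0.00022, -0.0002, 0, 0, 0, 0], [0.00022, -0.0002, 0, 0, 0, 0], [0.00022, -0.0002, 0, 0, 0, 0], [0.00022, -0.0002, 0, 0, 0, 0], [0.00022, -0.0002, 0, 0, 0, 0]],
])

```text
time_s: 16.58
tcp_pos: [0.4924, 0.0147, 0.0901]
ee_rot: [0.127, 0.696, 0.373, 0.6]
ft_force: [2.7, -1.3, 0.6]
finger_gap: 0.139
```

```bash
python3 -c "
from look import *
look('g5')"
```

```text
t 16.58 tcp [0.4924 0.0147 0.0901] gap 0.139 F [ 2.69 -1.27  0.59] T [-0.668 -0.664 -0.06 ] q [-0.404  0.374  1.876  0.501  1.473 -0.981]
[[-0.246, -0.271, 0.93], [0.626, 0.689, 0.367], [-0.74, 0.672, -0.0]]
tip [ 0.5344 -0.0939  0.0868] o [ 0.5344 -0.094   0.1358]
```

View pics/g5.png

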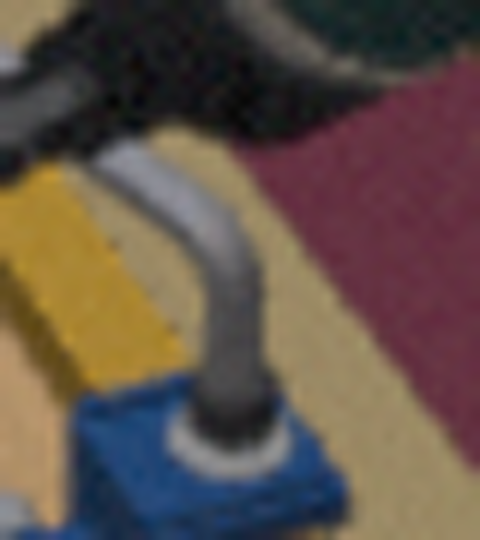

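>>> servo_tool([
  [[0.00022, -0.0002, 4e-05, 0, 0, 0], [0.00022, -0.0002, 4e-05, 0, 0, 0], [0.00022, -0.0002, 4e-05, 0, 0, 0], [0.00022, -0.0002, 4e-05, 0, 0, 0], [0.00022, -0.0002, 4e-05, 0, 0, 0], [0.00022, -0.0002, 4e-05, 0, 0, 0], [0.00022, -0.0002, 4e-05, 0, 0, 0], [0.00022, -0.0002, 4e-05, 0, 0, 0], [0.00022, -0.0002, 4e-05, 0, 0, 0], [0.00022, -0.0002, 4e-05, 0, 0, 0]],
])

```text
time_s: 17.47
tcp_pos: [0.4926, 0.0148, 0.0871]
ee_rot: [0.127, 0.696, 0.373, 0.6]
ft_force: [2.9, -2.5, 0.3]
finger_gap: 0.145
```

```bash
python3 -c "
from look import *
look('g6')"
```

```text
t 17.47 tcp [0.4926 0.0148 0.0871] gap 0.145 F [ 2.87 -2.51  0.29] T [-0.825 -0.504  0.009] q [-0.403  0.378  1.877  0.502  1.469 -0.983]
[[-0.247, -0.271, 0.93], [0.626, 0.689, 0.367], [-0.74, 0.672, -0.0]]
tip [ 0.5346 -0.0937  0.0837] o [ 0.5346 -0.0938  0.1327]
```

View pics/g6.png

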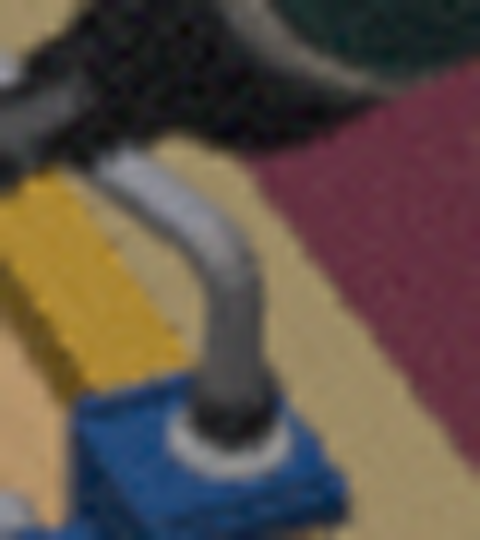

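>>> servo_tool([
  [[0.0002, -0.00022, 2e-05, 0, 0, 0], [0.0002, -0.00022, 2e-05, 0, 0, 0], [0.0002, -0.00022, 2e-05, 0, 0, 0], [0.0002, -0.00022, 2e-05, 0, 0, 0], [0.0002, -0.00022, 2e-05, 0, 0, 0], [0.0002, -0.00022, 2e-05, 0, 0, 0], [0.0002, -0.00022, 2e-05, 0, 0, 0], [0.0002, -0.00022, 2e-05, 0, 0, 0], [0.0002, -0.00022, 2e-05, 0, 0, 0], [0.0002, -0.00022, 2e-05, 0, 0, 0]],
])

```text
time_s: 18.35
tcp_pos: [0.4928, 0.0147, 0.0841]
ee_rot: [0.127, 0.696, 0.373, 0.6]
ft_force: [2.6, -2.0, -0.1]
finger_gap: 0.14
```

```bash
python3 -c "
from look import *
look('g7')"
```

```text
t 18.35 tcp [0.4928 0.0147 0.0841] gap 0.14 F [ 2.59 -2.02 -0.11] T [-0.689 -0.49  -0.023] q [-0.403  0.383  1.877  0.502  1.465 -0.985]
[[-0.247, -0.271, 0.93], [0.626, 0.689, 0.367], [-0.74, 0.673, -0.0]]
tip [ 0.5348 -0.0938  0.0807] o [ 0.5349 -0.0939  0.1297]
```

View pics/g7.png

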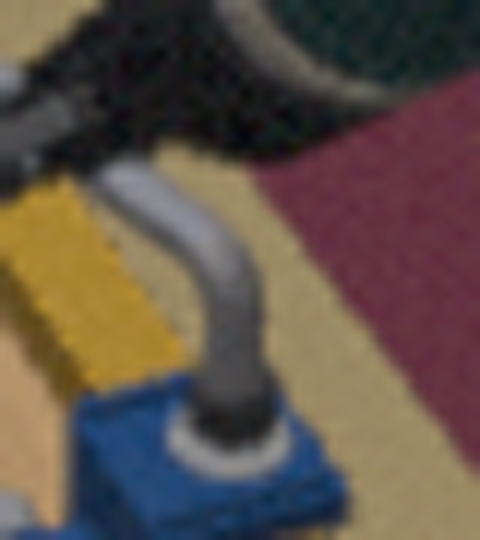

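>>> servo_tool([
  [[0.00022, -0.0002, 2e-05, 0, 0, 0], [0.00022, -0.0002, 2e-05, 0, 0, 0], [0.00022, -0.0002, 2e-05, 0, 0, 0], [0.00022, -0.0002, 2e-05, 0, 0, 0], [0.00022, -0.0002, 2e-05, 0, 0, 0], [0.00022, -0.0002, 2e-05, 0, 0, 0], [0.00022, -0.0002, 2e-05, 0, 0, 0], [0.00022, -0.0002, 2e-05, 0, 0, 0], [0.00022, -0.0002, 2e-05, 0, 0, 0], [0.00022, -0.0002, 2e-05, 0, 0, 0]],
])

```text
time_s: 19.23
tcp_pos: [0.4927, 0.0156, 0.0825]
ee_rot: [0.128, 0.695, 0.374, 0.6]
ft_force: [-0.7, -0.3, 9.6]
finger_gap: 0.146
```

```bash
python3 -c "
from look import *
look('g8')"
```

```text
t 19.23 tcp [0.4927 0.0156 0.0825] gap 0.146 F [-0.68 -0.26  9.64] T [-0.013  0.06   0.03 ] q [-0.403  0.386  1.878  0.504  1.463 -0.987]
[[-0.248, -0.271, 0.93], [0.627, 0.687, 0.367], [-0.738, 0.674, -0.0]]
tip [ 0.5348 -0.0929  0.0789] o [ 0.5349 -0.0931  0.1279]
```

View pics/g8.png

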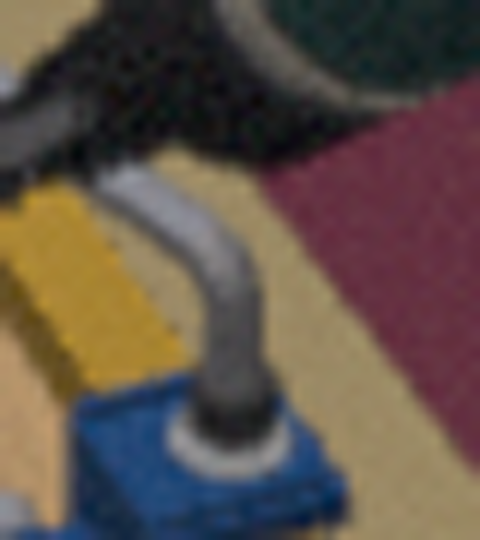

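Run:
```python
from fitrel import *
import pickle
cs,S,p,q=pickle.load(open("g8.pkl","rb"))
h=np.radians(-68.5)
out=[]
for z in (.132,.145):
    ex=np.array([0,0,-1.]);ey=np.array([-np.sin(h),np.cos(h),0]);ez=np.cross(ex,ey);Rk=np.stack([ex,ey,ez],1)
    m=render(cs,np.array([.5341,-.0945,z]),Rk)
    k=cv2.resize(S[170:225,235:295,::-1],None,fx=7,fy=7,interpolation=cv2.INTER_CUBIC); Q=(cv2.resize(m[170:225,235:295],None,fx=7,fy=7)>.5).astype(np.uint8); C,_=cv2.findContours(Q,cv2.RETR_EXTERNAL,cv2.CHAIN_APPROX_NONE); cv2.drawContours(k,C,-1,(0,0,255),1); out.append(k[:,:395])
cv2.imwrite("pics/seat.png",np.hstack(out))
```

```text
(no output)
```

View pics/seat.png

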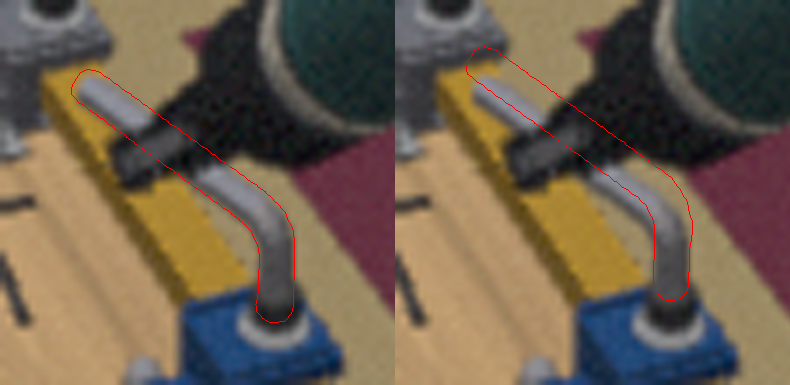

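```bash
cat > turn.py <<'E'
from h import *
import sys
def turn(th,n=10,piv=(.5345,-.094),up=0.,dxy=(0,0)):
    s=ctrl.observe(); p=s['tcp_pos']; R0=Rm(s); P=np.array([*piv,p[2]])
    Q=R.from_rotvec([0,0,-th]); p1=P+Q.apply(p-P)+[dxy[0],dxy[1],up]
    plan(p1,Q*R0,n)
def tq(piv=(.5345,-.094)):
    s=ctrl.observe(); F=s['ft_force']-np.array([-.1,-1,-2.4]); T=s['wrist_torque']; r=s['tcp_pos']-np.array([*piv,.09])
    x=Rm(s).as_matrix()[:,0]
    rf=r-x*.15
    print("tau_tcp",round((r[0]*F[1]-r[1]*F[0])+T[2],3),"rxF",round(r[0]*F[1]-r[1]*F[0],3),"Tz",T[2].round(3))
    z=Rm(s).as_matrix()[:,2]; print("heading",round(np.arctan2(-z[0],z[1]),4))
E
python3 - <<'E'
from turn import *
tq(); turn(.2,up=.001)
E
```

```text
tau_tcp -0.004 rxF -0.02 Tz 0.016
heading -1.1948
row [-0.00011, 3e-05, 0.00235, 0.01477, -0.01349, 0.0]  |d|mm 2.3 deg 1.15
```

>>> servo_tool([
  [[-0.00011, 3e-05, 0.00235, 0.0148, -0.0135, 0], [-0.00011, 3e-05, 0.00235, 0.0148, -0.0135, 0], [-0.00011, 3e-05, 0.00235, 0.0148, -0.0135, 0], [-0.00011, 3e-05, 0.00235, 0.0148, -0.0135, 0], [-0.00011, 3e-05, 0.00235, 0.0148, -0.0135, 0], [-0.00011, 3e-05, 0.00235, 0.0148, -0.0135, 0], [-0.00011, 3e-05, 0.00235, 0.0148, -0.0135, 0], [-0.00011, 3e-05, 0.00235, 0.0148, -0.0135, 0], [-0.00011, 3e-05, 0.00235, 0.0148, -0.0135, 0], [-0.00011, 3e-05, 0.00235, 0.0148, -0.0135, 0]],
])

```text
time_s: 20.12
tcp_pos: [0.5144, 0.0213, 0.0827]
ee_rot: [0.196, 0.68, 0.313, 0.634]
ft_force: [-2.4, -0.9, 6.3]
finger_gap: 0.137
```

Run:
```python
from turn import *
state();log();tq(); turn(.2)
```

```text
t 20.12 tcp [0.5144 0.0213 0.0827] gap 0.137 F [-2.43 -0.93  6.31] T [-0.441  0.11   1.008] q [-0.432  0.35   1.928  0.596  1.383 -0.882]
[[-0.12, -0.13, 0.984], [0.663, 0.728, 0.177], [-0.739, 0.673, -0.001]]
tau_tcp 1.275 rxF 0.268 Tz 1.008
heading -1.3933
row [-3e-05, -2e-05, 0.00234, 0.01478, -0.01347, 3e-05]  |d|mm 2.3 deg 1.15
```

>>> servo_tool([
  [[-7e-05, 1e-05, 0.00234, 0.0148, -0.0135, 0], [-7e-05, 1e-05, 0.00234, 0.0148, -0.0135, 0], [-7e-05, 1e-05, 0.00234, 0.0148, -0.0135, 0], [-7e-05, 1e-05, 0.00234, 0.0148, -0.0135, 0], [-7e-05, 1e-05, 0.00234, 0.0148, -0.0135, 0], [-7e-05, 1e-05, 0.00234, 0.0148, -0.0135, 0], [-7e-05, 1e-05, 0.00234, 0.0148, -0.0135, 0], [-7e-05, 1e-05, 0.00234, 0.0148, -0.0135, 0], [-7e-05, 1e-05, 0.00234, 0.0148, -0.0135, 0], [-7e-05, 1e-05, 0.00234, 0.0148, -0.0135, 0]],
])

```text
time_s: 20.95
tcp_pos: [0.5378, 0.023, 0.0828]
ee_rot: [0.263, 0.657, 0.247, 0.662]
ft_force: [-2.0, -0.3, 4.9]
finger_gap: 0.139
```

Run:
```python
from turn import *
state();log();tq(); turn(.2)
```

```text
t 20.95 tcp [0.5378 0.023  0.0828] gap 0.139 F [-2.01 -0.28  4.86] T [-0.408  0.331  1.055] q [-0.456  0.31   1.983  0.689  1.291 -0.781]
[[0.015, 0.018, 1.0], [0.673, 0.739, -0.024], [-0.739, 0.673, -0.001]]
tau_tcp 1.281 rxF 0.226 Tz 1.055
heading -1.5946
row [-2e-05, -2e-05, 0.00234, 0.01479, -0.01346, 2e-05]  |d|mm 2.3 deg 1.15
```

>>> servo_tool([
  [[-5e-05, 0, 0.00234, 0.0148, -0.0135, 0], [-5e-05, 0, 0.00234, 0.0148, -0.0135, 0], [-5e-05, 0, 0.00234, 0.0148, -0.0135, 0], [-5e-05, 0, 0.00234, 0.0148, -0.0135, 0], [-5e-05, 0, 0.00234, 0.0148, -0.0135, 0], [-5e-05, 0, 0.00234, 0.0148, -0.0135, 0], [-5e-05, 0, 0.00234, 0.0148, -0.0135, 0], [-5e-05, 0, 0.00234, 0.0148, -0.0135, 0], [-5e-05, 0, 0.00234, 0.0148, -0.0135, 0], [-5e-05, 0, 0.00234, 0.0148, -0.0135, 0]],
])

```text
time_s: 21.78
tcp_pos: [0.5618, 0.0199, 0.083]
ee_rot: [0.328, 0.626, 0.179, 0.684]
ft_force: [-5.4, 1.5, 4.9]
finger_gap: 0.133
```

Run:
```python
from turn import *
state();log();tq(); turn(.2)
S=ctrl.capture("side");M=ctrl.capture("wrist")
cv2.imwrite("pics/t3.png",np.hstack([cv2.resize(S[160:235,235:310,::-1],(400,400),interpolation=cv2.INTER_CUBIC),cv2.resize(M[:,50:434,::-1],(400,400))]))
```

```text
t 21.78 tcp [0.5618 0.0199 0.083 ] gap 0.133 F [-5.38  1.5   4.9 ] T [-0.031  0.661  1.186] q [-0.472  0.267  2.04   0.782  1.186 -0.683]
[[0.151, 0.167, 0.974], [0.656, 0.721, -0.225], [-0.74, 0.673, -0.0]]
tau_tcp 1.856 rxF 0.67 Tz 1.186
heading -1.7977
row [-3e-05, -3e-05, 0.00234, 0.01479, -0.01346, 1e-05]  |d|mm 2.3 deg 1.15
```

View pics/t3.png

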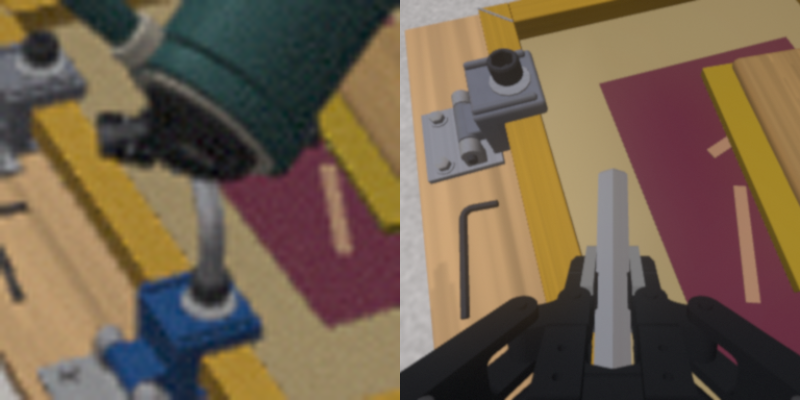

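>>> servo_tool([
  [[-3e-05, -3e-05, 0.00234, 0.0148, -0.0135, 0], [-3e-05, -3e-05, 0.00234, 0.0148, -0.0135, 0], [-3e-05, -3e-05, 0.00234, 0.0148, -0.0135, 0], [-3e-05, -3e-05, 0.00234, 0.0148, -0.0135, 0], [-3e-05, -3e-05, 0.00234, 0.0148, -0.0135, 0], [-3e-05, -3e-05, 0.00234, 0.0148, -0.0135, 0], [-3e-05, -3e-05, 0.00234, 0.0148, -0.0135, 0], [-3e-05, -3e-05, 0.00234, 0.0148, -0.0135, 0], [-3e-05, -3e-05, 0.00234, 0.0148, -0.0135, 0], [-3e-05, -3e-05, 0.00234, 0.0148, -0.0135, 0]],
])

```text
time_s: 22.72
tcp_pos: [0.584, 0.0123, 0.0831]
ee_rot: [0.389, 0.591, 0.11, 0.699]
ft_force: [-4.3, 3.4, 3.5]
finger_gap: 0.141
```

```bash
cat >> turn.py <<'E'
def tq2(piv=(.5342,-.0945),L=.24):
    s=ctrl.observe(); F=s['ft_force']-np.array([-.1,-1,-2.4]); T=s['wrist_torque']; A=Rm(s).as_matrix()
    r=s['tcp_pos']-A[:,0]*L-np.array([*piv,.09])
    print("tau",round(r[0]*F[1]-r[1]*F[0]+T[2],3),"Tz",T[2].round(3),"turned",round(-1.1948-np.arctan2(-A[0,2],A[1,2]),4))
E
python3 - <<'E'
from turn import *
state();log();tq2(); turn(.15)
E
```

```text
t 22.72 tcp [0.584  0.0123 0.0831] gap 0.141 F [-4.31  3.44  3.5 ] T [0.121 0.689 1.273] q [-0.48   0.222  2.099  0.871  1.073 -0.589]
[[0.278, 0.306, 0.911], [0.613, 0.673, -0.413], [-0.739, 0.673, 0.0]]
tau 1.028 Tz 1.273 turned 0.8023
row [-2e-05, -2e-05, 0.00176, 0.01109, -0.0101, -0.0]  |d|mm 1.8 deg 0.86
```

>>> servo_tool([
  [[-2e-05, -2e-05, 0.00176, 0.0111, -0.0101, 0], [-2e-05, -2e-05, 0.00176, 0.0111, -0.0101, 0], [-2e-05, -2e-05, 0.00176, 0.0111, -0.0101, 0], [-2e-05, -2e-05, 0.00176, 0.0111, -0.0101, 0], [-2e-05, -2e-05, 0.00176, 0.0111, -0.0101, 0], [-2e-05, -2e-05, 0.00176, 0.0111, -0.0101, 0], [-2e-05, -2e-05, 0.00176, 0.0111, -0.0101, 0], [-2e-05, -2e-05, 0.00176, 0.0111, -0.0101, 0], [-2e-05, -2e-05, 0.00176, 0.0111, -0.0101, 0], [-2e-05, -2e-05, 0.00176, 0.0111, -0.0101, 0]],
])

```text
time_s: 23.55
tcp_pos: [0.5993, 0.0038, 0.0831]
ee_rot: [0.432, 0.56, 0.057, 0.705]
ft_force: [-3.5, 3.9, 4.3]
finger_gap: 0.142
```

Run:
```python
from turn import *
state();log();tq2(); turn(.1)
```

```text
t 23.55 tcp [0.5993 0.0038 0.0831] gap 0.142 F [-3.54  3.95  4.34] T [0.141 0.671 1.304] q [-0.479  0.187  2.142  0.938  0.981 -0.518]
[[0.367, 0.403, 0.839], [0.565, 0.62, -0.545], [-0.739, 0.673, 0.0]]
tau 1.063 Tz 1.304 turned 0.952
row [-1e-05, -1e-05, 0.00117, 0.00739, -0.00673, -0.0]  |d|mm 1.2 deg 0.57
```

>>> servo_tool([
  [[-1e-05, -1e-05, 0.00094, 0.0059, -0.0054, 0], [-1e-05, -1e-05, 0.00094, 0.0059, -0.0054, 0], [-1e-05, -1e-05, 0.00094, 0.0059, -0.0054, 0], [-1e-05, -1e-05, 0.00094, 0.0059, -0.0054, 0], [-1e-05, -1e-05, 0.00094, 0.0059, -0.0054, 0], [-1e-05, -1e-05, 0.00094, 0.0059, -0.0054, 0], [-1e-05, -1e-05, 0.00094, 0.0059, -0.0054, 0], [-1e-05, -1e-05, 0.00094, 0.0059, -0.0054, 0], [-1e-05, -1e-05, 0.00094, 0.0059, -0.0054, 0], [-1e-05, -1e-05, 0.00094, 0.0059, -0.0054, 0]],
])

```text
time_s: 24.38
tcp_pos: [0.607, -0.0016, 0.0832]
ee_rot: [0.454, 0.542, 0.029, 0.707]
ft_force: [-4.1, 4.0, 4.1]
finger_gap: 0.137
```

Run:
```python
from turn import *
state();log();tq2(); turn(.04)
```

```text
t 24.38 tcp [ 0.607  -0.0016  0.0832] gap 0.137 F [-4.05  4.04  4.1 ] T [0.206 0.711 1.3  ] q [-0.476  0.169  2.165  0.973  0.93  -0.48 ]
[[0.411, 0.451, 0.793], [0.534, 0.586, -0.61], [-0.739, 0.673, 0.0]]
tau 1.031 Tz 1.3 turned 1.0315
row [-0.0, -0.0, 0.00047, 0.00296, -0.00269, -0.0]  |d|mm 0.5 deg 0.23
```

>>> servo_tool([
  [[0, 0, 0.00058, 0.0037, -0.0034, 0], [0, 0, 0.00058, 0.0037, -0.0034, 0], [0, 0, 0.00058, 0.0037, -0.0034, 0], [0, 0, 0.00058, 0.0037, -0.0034, 0], [0, 0, 0.00058, 0.0037, -0.0034, 0], [0, 0, 0.00058, 0.0037, -0.0034, 0], [0, 0, 0.00058, 0.0037, -0.0034, 0], [0, 0, 0.00058, 0.0037, -0.0034, 0], [0, 0, 0.00058, 0.0037, -0.0034, 0], [0, 0, 0.00058, 0.0037, -0.0034, 0]],
])

```text
time_s: 25.22
tcp_pos: [0.6115, -0.0053, 0.0832]
ee_rot: [0.467, 0.53, 0.012, 0.707]
ft_force: [-3.9, 4.3, 4.4]
finger_gap: 0.139
```

Run:
```python
from turn import *
state();log();tq2()
```

```text
t 25.22 tcp [ 0.6115 -0.0053  0.0832] gap 0.139 F [-3.9   4.28  4.41] T [0.224 0.679 1.28 ] q [-0.473  0.157  2.179  0.995  0.897 -0.456]
[[0.437, 0.479, 0.761], [0.512, 0.563, -0.648], [-0.739, 0.673, 0.001]]
tau 1.006 Tz 1.28 turned 1.0816
```

>>> servo_tool([
  [[0, 0, 0.00047, 0.003, -0.0027, 0], [0, 0, 0.00047, 0.003, -0.0027, 0], [0, 0, 0.00047, 0.003, -0.0027, 0], [0, 0, 0.00047, 0.003, -0.0027, 0], [0, 0, 0.00047, 0.003, -0.0027, 0], [0, 0, 0.00047, 0.003, -0.0027, 0], [0, 0, 0.00047, 0.003, -0.0027, 0], [0, 0, 0.00047, 0.003, -0.0027, 0], [0, 0, 0.00047, 0.003, -0.0027, 0], [0, 0, 0.00047, 0.003, -0.0027, 0]],
])

```text
time_s: 26.05
tcp_pos: [0.615, -0.0084, 0.0831]
ee_rot: [0.478, 0.521, -0.003, 0.707]
ft_force: [-3.9, 3.1, 4.7]
finger_gap: 0.139
```

Run:
```python
from turn import *
state();log();tq2()
```

```text
t 26.05 tcp [ 0.615  -0.0084  0.0831] gap 0.139 F [-3.89  3.06  4.72] T [0.243 0.685 1.367] q [-0.471  0.148  2.19   1.012  0.87  -0.436]
[[0.457, 0.502, 0.734], [0.494, 0.543, -0.679], [-0.739, 0.673, 0.001]]
tau 1.126 Tz 1.367 turned 1.122
```

>>> servo_tool([
  [[0, 0, 0.00035, 0.0022, -0.002, 0], [0, 0, 0.00035, 0.0022, -0.002, 0], [0, 0, 0.00035, 0.0022, -0.002, 0], [0, 0, 0.00035, 0.0022, -0.002, 0], [0, 0, 0.00035, 0.0022, -0.002, 0], [0, 0, 0.00035, 0.0022, -0.002, 0], [0, 0, 0.00035, 0.0022, -0.002, 0], [0, 0, 0.00035, 0.0022, -0.002, 0], [0, 0, 0.00035, 0.0022, -0.002, 0], [0, 0, 0.00035, 0.0022, -0.002, 0]],
])

```text
time_s: 26.88
tcp_pos: [0.6175, -0.0108, 0.0831]
ee_rot: [0.486, 0.514, -0.013, 0.707]
ft_force: [-3.6, 3.9, 3.8]
finger_gap: 0.141
```

Run:
```python
from turn import *
state();log();tq2()
```

```text
t 26.88 tcp [ 0.6175 -0.0108  0.0831] gap 0.141 F [-3.62  3.91  3.78] T [0.25  0.676 1.322] q [-0.468  0.141  2.198  1.025  0.849 -0.421]
[[0.472, 0.517, 0.714], [0.481, 0.528, -0.7], [-0.739, 0.673, 0.0]]
tau 1.064 Tz 1.322 turned 1.1516
```

>>> servo_tool([
  [[0, 0, 0.00035, 0.0022, -0.002, 0], [0, 0, 0.00035, 0.0022, -0.002, 0], [0, 0, 0.00035, 0.0022, -0.002, 0], [0, 0, 0.00035, 0.0022, -0.002, 0], [0, 0, 0.00035, 0.0022, -0.002, 0], [0, 0, 0.00035, 0.0022, -0.002, 0], [0, 0, 0.00035, 0.0022, -0.002, 0], [0, 0, 0.00035, 0.0022, -0.002, 0], [0, 0, 0.00035, 0.0022, -0.002, 0], [0, 0, 0.00035, 0.0022, -0.002, 0]],
])

```text
time_s: 27.72
tcp_pos: [0.6199, -0.0131, 0.0831]
ee_rot: [0.493, 0.507, -0.023, 0.707]
ft_force: [-3.8, 4.1, 4.3]
finger_gap: 0.136
```

Run:
```python
from turn import *
state();log();tq2()
```

```text
t 27.72 tcp [ 0.6199 -0.0131  0.0831] gap 0.136 F [-3.77  4.1   4.29] T [0.301 0.702 1.402] q [-0.465  0.134  2.205  1.037  0.829 -0.407]
[[0.485, 0.533, 0.693], [0.467, 0.513, -0.721], [-0.739, 0.673, 0.0]]
tau 1.133 Tz 1.402 turned 1.1809
```

>>> servo_tool([
  [[0, 0, 0.00035, 0.0022, -0.002, 0], [0, 0, 0.00035, 0.0022, -0.002, 0], [0, 0, 0.00035, 0.0022, -0.002, 0], [0, 0, 0.00035, 0.0022, -0.002, 0], [0, 0, 0.00035, 0.0022, -0.002, 0], [0, 0, 0.00035, 0.0022, -0.002, 0], [0, 0, 0.00035, 0.0022, -0.002, 0], [0, 0, 0.00035, 0.0022, -0.002, 0], [0, 0, 0.00035, 0.0022, -0.002, 0], [0, 0, 0.00035, 0.0022, -0.002, 0]],
])

```text
time_s: 28.55
tcp_pos: [0.6218, -0.0152, 0.083]
ee_rot: [0.5, 0.5, -0.033, 0.706]
ft_force: [-4.2, 4.8, 3.8]
finger_gap: 0.139
```

Run:
```python
from turn import *
state();log();tq2()
```

```text
t 28.55 tcp [ 0.6218 -0.0152  0.083 ] gap 0.139 F [-4.19  4.84  3.8 ] T [0.323 0.804 1.83 ] q [-0.462  0.128  2.213  1.049  0.809 -0.392]
[[0.498, 0.547, 0.673], [0.453, 0.497, -0.74], [-0.739, 0.673, -0.0]]
tau 1.523 Tz 1.83 turned 1.2089
```

Run:
```python
from turn import *
S=ctrl.capture("side");M=ctrl.capture("wrist")
cv2.imwrite("pics/t9.png",np.hstack([cv2.resize(S[150:235,235:320,::-1],(400,400),interpolation=cv2.INTER_CUBIC),cv2.resize(M[:,50:434,::-1],(400,400))]))
tq2(); turn(-.1)
```

```text
tau 1.567 Tz 1.863 turned 1.2089
row [-0.0, -0.0, -0.00118, -0.00739, 0.00673, -0.0]  |d|mm 1.2 deg 0.57
```

View pics/t9.png

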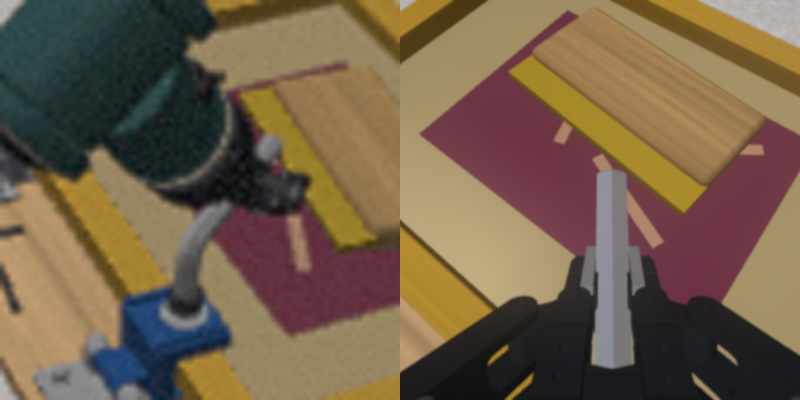

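>>> servo_tool([
  [[0, 0, -0.00118, -0.0074, 0.0067, 0], [0, 0, -0.00118, -0.0074, 0.0067, 0], [0, 0, -0.00118, -0.0074, 0.0067, 0], [0, 0, -0.00118, -0.0074, 0.0067, 0], [0, 0, -0.00118, -0.0074, 0.0067, 0], [0, 0, -0.00118, -0.0074, 0.0067, 0], [0, 0, -0.00118, -0.0074, 0.0067, 0], [0, 0, -0.00118, -0.0074, 0.0067, 0], [0, 0, -0.00118, -0.0074, 0.0067, 0], [0, 0, -0.00118, -0.0074, 0.0067, 0]],
])

```text
time_s: 29.48
tcp_pos: [0.6148, -0.0085, 0.0835]
ee_rot: [0.475, 0.523, 0.001, 0.708]
ft_force: [-1.1, 3.7, 3.3]
finger_gap: 0.139
```

Run:
```python
from turn import *
state();tq2(); turn(-.03)
```

```text
t 29.48 tcp [ 0.6148 -0.0085  0.0835] gap 0.139 F [-1.11  3.67  3.34] T [0.222 0.468 0.407] q [-0.472  0.15   2.186  1.008  0.876 -0.441]
[[0.453, 0.496, 0.741], [0.498, 0.549, -0.672], [-0.739, 0.673, 0.002]]
tau 0.241 Tz 0.407 turned 1.1125
row [0.0, 0.0, -0.00035, -0.00222, 0.00202, 1e-05]  |d|mm 0.4 deg 0.17
```

>>> servo_tool([
  [[0, 0, -0.0006, -0.0037, 0.0034, 0], [0, 0, -0.0006, -0.0037, 0.0034, 0], [0, 0, -0.0006, -0.0037, 0.0034, 0], [0, 0, -0.0006, -0.0037, 0.0034, 0], [0, 0, 0, 0, 0, 0], [0, 0, 0, 0, 0, 0], [0, 0, 0, 0, 0, 0], [0, 0, 0, 0, 0, 0], [0, 0, 0, 0, 0, 0], [0, 0, 0, 0, 0, 0]],
])

```text
time_s: 30.32
tcp_pos: [0.613, -0.0069, 0.0835]
ee_rot: [0.47, 0.528, 0.008, 0.708]
ft_force: [1.4, 1.3, 3.6]
finger_gap: 0.143
```

Run:
```python
from turn import *
state();tq2()
```

```text
t 30.32 tcp [ 0.613  -0.0069  0.0835] gap 0.143 F [1.4  1.32 3.62] T [-0.037  0.143  0.159] q [-0.473  0.154  2.181  0.999  0.889 -0.451]
[[0.443, 0.484, 0.754], [0.506, 0.559, -0.657], [-0.74, 0.673, 0.002]]
tau 0.146 Tz 0.159 turned 1.0923
```

Torque is near zero; opening the gripper.

>>> servo_tool([
  [[0, 0, 0, 0, 0, 0], [0, 0, 0, 0, 0, 0], [0, 0, 0, 0, 0, 0], [0, 0, 0, 0, 0, 0], [0, 0, 0, 0, 0, 0], [0, 0, 0, 0, 0, 0], [0, 0, 0, 0, 0, 0], [0, 0, 0, 0, 0, 0], [0, 0, 0, 0, 0, 0], [0, 0, 0, 0, 0, 0]],
], gripper=1)

```text
time_s: 31.15
tcp_pos: [0.6126, -0.0066, 0.0833]
ee_rot: [0.47, 0.528, 0.008, 0.708]
ft_force: [0.4, -0.0, 0.1]
finger_gap: 1.003
```

Run:
```python
from turn import *
state()
S=ctrl.capture("side");M=ctrl.capture("wrist")
cv2.imwrite("pics/t10.png",np.hstack([cv2.resize(S[150:235,235:320,::-1],(400,400),interpolation=cv2.INTER_CUBIC),cv2.resize(M[:,50:434,::-1],(400,400))]))
```

```text
t 31.15 tcp [ 0.6126 -0.0066  0.0833] gap 1.003 F [ 0.43 -0.03  0.09] T [-0.243  0.225 -0.017] q [-0.473  0.155  2.181  0.998  0.89  -0.451]
[[0.443, 0.485, 0.754], [0.507, 0.559, -0.656], [-0.74, 0.673, 0.002]]
```

View pics/t10.png

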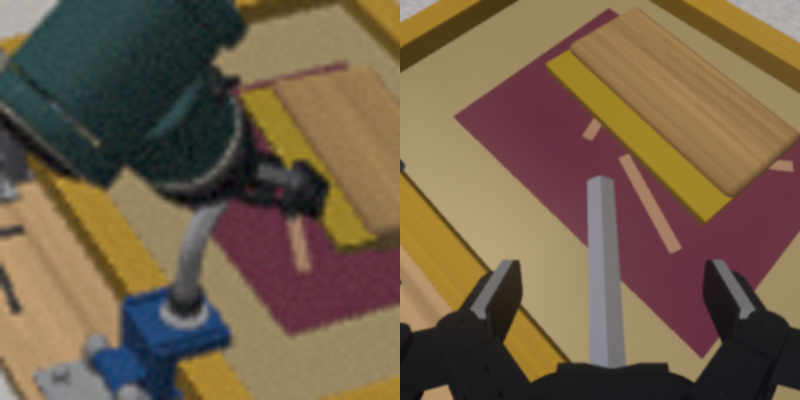

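>>> servo_tool([
  [[-0.008, 0, 0, 0, 0, 0], [-0.012, 0, 0, 0, 0, 0], [-0.015, 0, 0, 0, 0, 0], [-0.015, 0, 0, 0, 0, 0], [-0.015, 0, 0, 0, 0, 0], [-0.015, 0, 0, 0, 0, 0], [-0.015, 0, 0, 0, 0, 0], [-0.015, 0, 0, 0, 0, 0], [-0.015, 0, 0, 0, 0, 0], [-0.015, 0, 0, 0, 0, 0]],
])

```text
time_s: 32.08
tcp_pos: [0.5499, -0.0786, 0.1883]
ee_rot: [0.469, 0.528, 0.008, 0.708]
ft_force: [0.1, 0.1, 0.8]
finger_gap: 1.002
```

Run:
```python
from turn import *
from fit import render
state()
S=ctrl.capture("side");M=ctrl.capture("wrist"); 
print([(round(d['p'],2),np.round(d['box'],1)) for d in ctrl.trace("wrist","key")])
cv2.imwrite("pics/t11.png",np.hstack([cv2.resize(S[150:235,235:320,::-1],(400,400),interpolation=cv2.INTER_CUBIC),cv2.resize(M[:,50:434,::-1],(400,400))]))
h=-1.1948-1.08; ex=np.array([0,0,-1.]);ey=np.array([-np.sin(h),np.cos(h),0]);ez=np.cross(ex,ey);Rk=np.stack([ex,ey,ez],1)
m=render(cam("side"),np.array([.5341,-.0945,.132]),Rk)
k=cv2.resize(S[150:235,235:320,::-1],None,fx=6,fy=6,interpolation=cv2.INTER_CUBIC); Q=(cv2.resize(m[150:235,235:320],None,fx=6,fy=6)>.5).astype(np.uint8); C,_=cv2.findContours(Q,cv2.RETR_EXTERNAL,cv2.CHAIN_APPROX_NONE); cv2.drawContours(k,C,-1,(0,0,255),1); cv2.imwrite("pics/t11b.png",k)
```

```text
t 32.08 tcp [ 0.5499 -0.0786  0.1883] gap 1.002 F [0.11 0.11 0.76] T [-0.244  0.218 -0.   ] q [-0.671 -0.033  2.147  0.828  1.148 -0.359]
[[0.443, 0.484, 0.754], [0.506, 0.559, -0.657], [-0.74, 0.673, 0.003]]
[(0.77, array([248.4, 211.4,  20.1, 153.9]))]
```

View pics/t11.png

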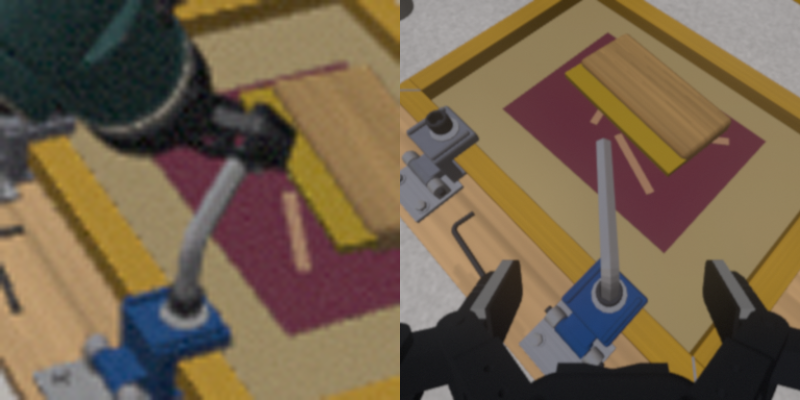

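View pics/t11b.png

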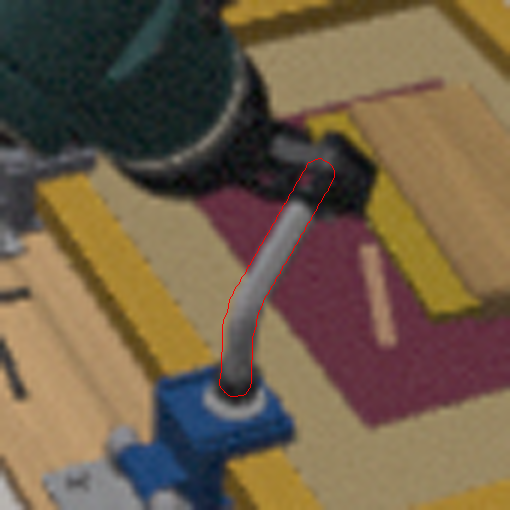

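>>> servo_tool([
  [[-0.012, 0, 0, 0, 0, 0], [-0.012, 0, 0, 0, 0, 0], [-0.012, 0, 0, 0, 0, 0], [-0.012, 0, 0, 0, 0, 0], [-0.012, 0, 0, 0, 0, 0], [-0.008, 0, 0, 0, 0, 0], [0, 0, 0, 0, 0, 0], [0, 0, 0, 0, 0, 0], [0, 0, 0, 0, 0, 0], [0, 0, 0, 0, 0, 0]],
])

```text
time_s: 33.07
tcp_pos: [0.5203, -0.1116, 0.2365]
ee_rot: [0.47, 0.528, 0.008, 0.707]
ft_force: [0.0, 0.4, 0.7]
finger_gap: 0.998
```

Run:
```python
from turn import *
state()
M=ctrl.capture("wrist"); cv2.imwrite("pics/end.png",M[:,:,::-1]); S=ctrl.capture("side"); cv2.imwrite("pics/end_s.png",S[:,:,::-1])
```

```text
t 33.07 tcp [ 0.5203 -0.1116  0.2365] gap 0.998 F [0.03 0.4  0.7 ] T [-0.176  0.197 -0.016] q [-0.767 -0.09   2.103  0.778  1.281 -0.344]
[[0.442, 0.485, 0.755], [0.508, 0.558, -0.656], [-0.74, 0.673, 0.0]]
```

View pics/end.png

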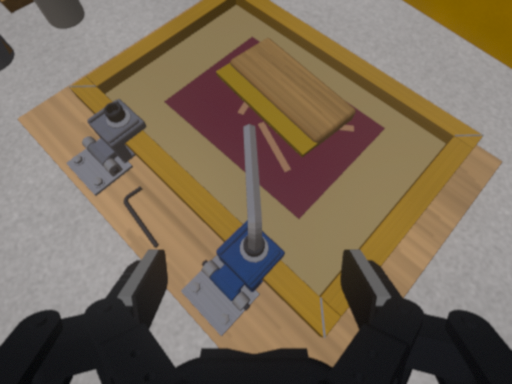

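View pics/end_s.png

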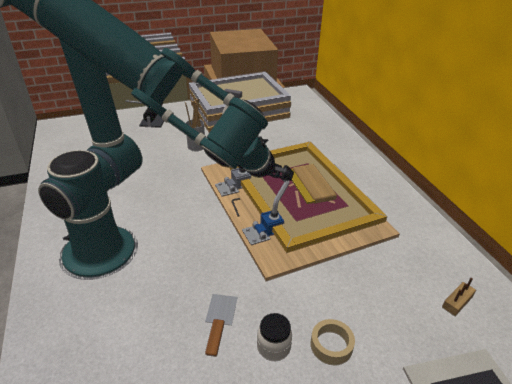

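Run:
```python
from h import *
a=atz("wrist",(249.5,128),.132);b=atz("wrist",(254,238),.134);print(a,b,np.linalg.norm(a-b),np.arctan2(*(a-b)[1::-1]))
print("start heading of reversed arm",np.radians(180-68.7), "turned",np.radians(180-68.7)-np.arctan2(*(a-b)[1::-1]))
ctrl.finish_job()
```

```text
[0.61244881 0.00126641 0.132     ] [ 0.53228581 -0.09848311  0.134     ] 0.1279846615057377 0.8938379894409496
start heading of reversed arm 1.9425514574696887 turned 1.048713468028739
the job is handed in; nothing more can be done
```

I drew the key out and turned it over. I then felt its short arm down to the bottom of the same screw. The small forces on the way down were 5 N or less, and about 12 N upward marked the bottom.

With the gripper I swung the long arm clockwise about 1.21 rad. The torque held at about 1.0–1.1 N m, then jumped to about 1.5 N m, which I took as the stop. I unwound the key to near zero torque, let go and backed off, then handed in at 33 s.

**Last checks:**
- The side picture matches a fully seated key, with the long arm about 132 mm high.
- The long arm's heading in the wrist picture is about 1.05 rad from where it started, though some of that could be play in the socket.
- The wrist force was close to zero after I let go, and nothing else on the bench looked moved in the pictures.

**What failed or disagreed:**
- The first grasp closed on nothing. In both cameras the fingertips showed about 35 mm short of the reported TCP, so I went that far forward and gripped again.
- The key shifted and tilted in the grip while I drew it out, so I measured it again from the pictures. My estimate of the tip's height was still about 4 mm low when it reached the bottom.
- The torque depends on where the wrist's moment is measured. I estimated that point from the forces, and the raw reading at the stop was 1.86 N m against my 1.57.
- I could not see the screw's angle directly, so the only evidence that it is at its stop is the torque jump and the heading.

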